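Turn a face-down plaster relief and rack it to dry

TASK

One of the plaster relief panels on the wooden blocks lies face down, showing its red-striped back. Turn it over and stand it in the free slot of the leaning drying rack: foot down on the ledge, head (the striped end) up, its back against the backrest and the carved face looking outward and up, away from the other racked panel. Do not drop it or let it fall over, leave the other panels and the tools where they are, and let go.

Things in the scene. Friction and masses are not known exactly. Their poses are not given: they have to be found in the camera images.
- panel: Plaster relief panel, 100 x 60 x 24 mm, about 170 g. Origin: centre of its plain back. x: towards the head end along the length; y: across the width; z: out of the carved face. A red stripe crosses the back near the head end. The one lying face down (z down) on a block, overhanging its long sides by about 10 mm. It can stand on its foot end on the table.
- panel_head (a point): Middle of the panel's head end face, the end with the red stripe on the back (stripe 12 mm wide, centred 14 mm from this end) (x = +50 mm, z = 12 mm in the panel's frame).
- panel_foot (a point): Middle of the panel's foot end face (x = -50 mm, z = 12 mm in the panel's frame).
- panel_face (a point): Point on the plane of the face's rim, above the panel's middle (z = 24 mm in the panel's frame). The face has a raised rim 8 mm wide and a terracotta-coloured rosette.
- free_slot: Empty slot, fixed to the rack. Origin: mid-width, where ledge meets backrest. z: up along the backrest (62 mm high, 44 wide), which leans 30 degrees from vertical; x: square out of the backrest, outward and upward; y: along the slot. Ledge surface z = 0, backrest surface x = 0, front lip 18 mm high at x = 29 mm. Ledge and lip are 84 mm wide, ends open.
- rack: Wooden drying rack, base 200 x 100 x 14 mm, fixed to the table, with two like slots 90 mm apart along its x; origin: centre of its underside. Both slots lean their tops to its -x; panels in them face its +x. The free slot is the one on +x, its origin 45 mm from the rack's centre and 32 mm above the table.
- racked_panel: A like panel (same size and frame) standing loose in the rack's other slot; leave it.
- other_panel: A like panel (same size and frame) lying face up on the other block; leave it.
- block_a: Wooden block, 100 long (x) x 40 wide (y) x 26 mm high, fixed to the table; origin: centre of its underside. One of the two carries the face-down panel.
- block_b: A block like block_a.
- mallet: Wooden mallet lying down, head a cylinder of 60 mm diameter and 85 mm long along its y, handle towards its -x, 190 mm long and 60 mm high over all; origin under it, 40 mm from the head's axis. Leave it.
- chisel: Carving chisel lying along its x, handle (26 mm diameter) to -x, blade to +x, 195 mm long; origin under the ferrule. Leave it.
There are look-alikes about, which are no part of the job. What is shaped like the panel but blue or purple is not meant.

How it is judged:
By the outcome, as a careful person would: the job done as asked, in the order asked, and still so for the second after the job is handed in, with the robot touching nothing.
It also fails if it takes over 67 s, if anything falls off the work surface, if the arm or the gripper's body presses on something with over 40 N, if the wrist force passes 120 N, or if a joint passes its speed limit or range.

ROBOT

A 6-joint arm with a two-finger parallel gripper is mounted at the origin on the work surface. World frame = base frame: x ahead of the robot, y to its left, z up, the work surface at z = 0. Lengths are in m, angles in rad, forces in N, time in s.
With the tool pointing down it reaches from about 0.35 to 0.975 m from the base axis. Payload 4.9 kg.
Tool frame: the origin (TCP) lies on the centre line of the jaws, within the pads' length; the fingertips stand 8 mm ahead of it and the grasp point (between the pads) lies 11 mm behind it; z points along the fingers, y is the direction in which the jaws open and shut (so a half turn about z gives the same grasp; the last joint's range is limited). The gripper opens to 85 mm and grips with 20 to 120 N. Pads are 22 mm wide; open, the fingers measure 114 mm over their backs; the gripper's body (76 mm by 85 mm) begins 54 mm behind the grasp point. The pads swing forward as they close: fully open they stand 13 mm farther back than shut.
Start: joints at [-1.413, 0.053, 1.613, -0, 1.476, -0.119], TCP at [0.171, -0.601, 0.239] pointing down, gripper open.
Joint ranges: [-3.01, 3.01], [-1.01, 2.22], [0.06, 2.58], [-1.02, 4.17], [0.09, 2.62], [-3.14, 3.14]. Speed limits (rad/s): [2.57, 2.57, 3.14, 3.14, 3.14, 3.14].

INTERFACE

Orientations are given as a unit quaternion [w, x, y, z].
In Python, from plant import manip gives the robot as it stands.
- The arm moves only by the tool step_arm, never from a script. Its argument "deltas" is a list of rows, each a list of 7 numbers: the shift along the tool's x, y, z in m, then the turn, a rotation vector about the tool's x, y, z in rad, then the gripper command: -1 is fully open, 1 is shut, values between are in proportion. In form: [[dx, dy, dz, ax, ay, az, hand], ...]. A call has 1 to 20 rows; each row is the pose to reach, as a shift and turn from the pose commanded when the call began, along the tool's axes at that moment; what a row does not reach only later rows make up. A row lasts 1/10 s, in which the tool goes at most 50 mm and 8.59 degrees, less where a joint would pass 70% of its speed; a pose out of reach is approached as far as the arm can. A call with a gripper value outside its range is refused whole. The fingers move at their own pace and stop on an object; the grip force is fixed at half the most. Time passes only in rows, so rows that repeat a pose let the fingers close. It gives the time, the measured TCP pose, the force and the opening at its end, in the units of the state.
- manip.state(): the state, without advancing time (a new reading comes with each control period).
- manip.grab_frame(name): name is "scene" or "top"; returns the picture (384x512x3 uint8, red, green, blue); there is no depth.
- manip.get_calibration(name): a dict with "fov_y" (degrees; the focal length in pixels is half the picture's height over the tangent of half this angle, whatever the lens; pixels are square), "cx", "cy" (the principal point, pixels), "R" (3x3) and "t" (3): a world point X has camera coordinates R X + t. Camera axes: x right, y down, z forward; pixel columns grow to the right and rows downward; lengths in m; the calibration is good to about 2 mm. A picture is of the moment at which its call begins. get_calibration takes no time and is no camera call.
- manip.job_done(): hands the job in, once; it reports no verdict.
The state is a dict: "time": time; "joint_pos": joint angles; "joint_vel": joint speeds; "joint_efforts": joint torques, N m; "tool_pos": TCP position; "tool_rot": TCP orientation; "contact_force": force on the tool from outside, world axes, zero at the start; "ft_torque": the same for the moment, N m; "gripper_width": opening from 0.0 (shut) to 1.0 (fully open).
Only numpy, scipy, OpenCV 4.12 (cv2) and the standard library are available. Lean on these libraries where they do the work, as an engineer would, in place of code of your own. Each camera call takes 0.05 s, during which the arm holds its last target.

## Working session

There is one attempt and no reset: what is moved stays moved. The work goes in short steps, Python scripts to look and compute and a tool call to move; the robot and the scene stay as the last step left them, time stands still between calls to the robot, and variables do not carry over. Pictures are saved under pics/ and viewed, and the job is handed in when it is done.

Besides the shell and the picture viewer there is one more tool, called after "Emit:" as name(argument=value, ...) on one line, values as JSON. step_arm: Moves the arm, as the interface text tells. Its arguments: {"type":"object","properties":{"deltas":{"type":"array"}},"required":["deltas"]}

```bash
ls; mkdir -p pics; python3 - <<'E'
from plant import manip
import cv2,numpy as np
print(manip.state())
for n in ("scene","top"):
    im=manip.grab_frame(n); cv2.imwrite(f"pics/{n}0.png",im[:,:,::-1]); np.save(f"pics/{n}0.npy",im)
    print(n,manip.get_calibration(n))
E
```

```text
pics
{'time': 0.0, 'joint_pos': array([-1.41299288e+00,  5.33286479e-02,  1.61428966e+00, -2.83731358e-05,
        1.47596301e+00, -1.18983277e-01]), 'joint_vel': array([-0.00061572, -0.00116873, -0.0002387 ,  0.00063624, -0.00050306,
       -0.00150572]), 'joint_efforts': array([-3.07502805e-04, -3.93684018e+01, -3.70172989e+01, -2.03419104e-04,
        7.01311394e-03,  1.14133258e-05]), 'tool_pos': array([ 0.17070004, -0.6006181 ,  0.23808307]), 'tool_rot': array([-9.93872141e-04,  9.90438236e-01,  1.37953295e-01, -3.34177085e-05]), 'contact_force': array([ 0.80826606, -0.39046044,  0.15672544]), 'ft_torque': array([ 0.0016385 ,  0.0046173 , -0.02747905]), 'gripper_width': 0.9997427287781412}
scene {'fov_y': 43.6767177077585, 'cx': 259.6312457094369, 'cy': 196.55618077622262, 'R': array([[ 0.8429677 ,  0.53790316, -0.00810243],
       [ 0.31189824, -0.50094784, -0.8073232 ],
       [-0.4383206 ,  0.67802024, -0.5900539 ]]), 't': array([-0.42376152, -0.1125016 ,  1.5208061 ])}
top {'fov_y': 54.62605626771345, 'cx': 257.04546010239284, 'cy': 193.53404366909334, 'R': array([[ 0.02317564, -0.99971398,  0.00590275],
       [-0.99621883, -0.02358832, -0.08361599],
       [ 0.08373131, -0.00394258, -0.99648057]]), 't': array([-0.0360992 ,  0.50989895,  1.2215395 ])}
```

View pics/scene0.png

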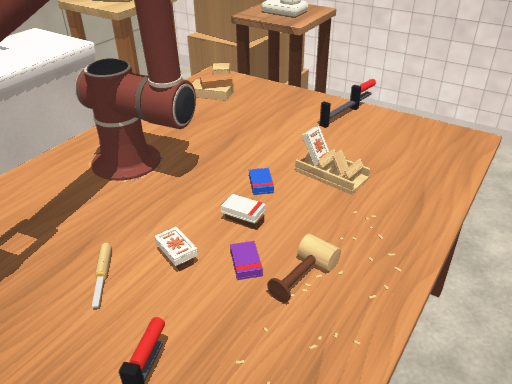

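View pics/top0.png

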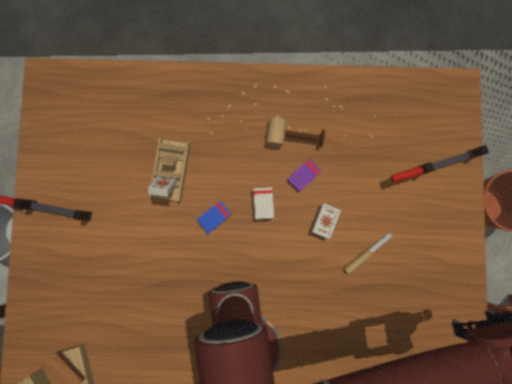

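```bash
python3 - <<'E'
import cv2,numpy as np
s=cv2.imread("pics/scene0.png"); t=cv2.imread("pics/top0.png")
cv2.imwrite("pics/z1.png",cv2.resize(s[110:240,200:380],None,fx=4.4,fy=4.4,interpolation=cv2.INTER_CUBIC))
cv2.imwrite("pics/z2.png",cv2.resize(t[125:245,135:295],None,fx=5,fy=5,interpolation=cv2.INTER_CUBIC))
E
```

```text
(no output)
```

View pics/z1.png

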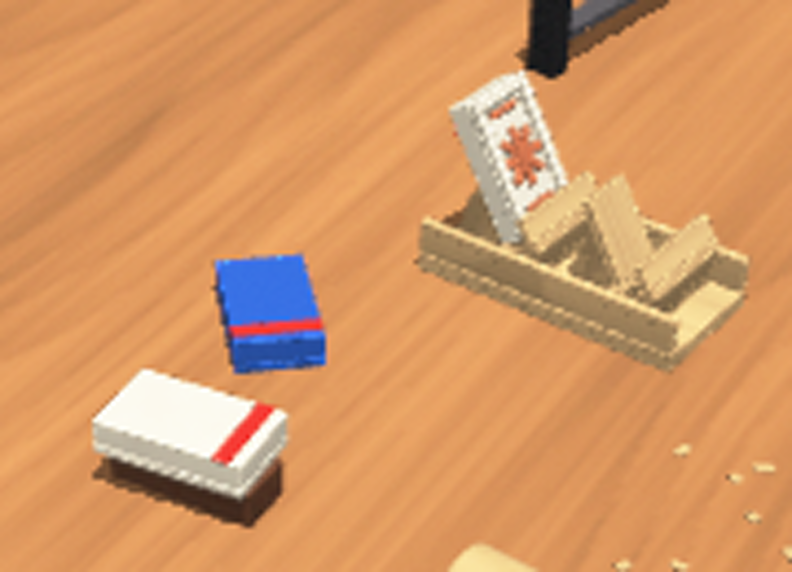

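View pics/z2.png

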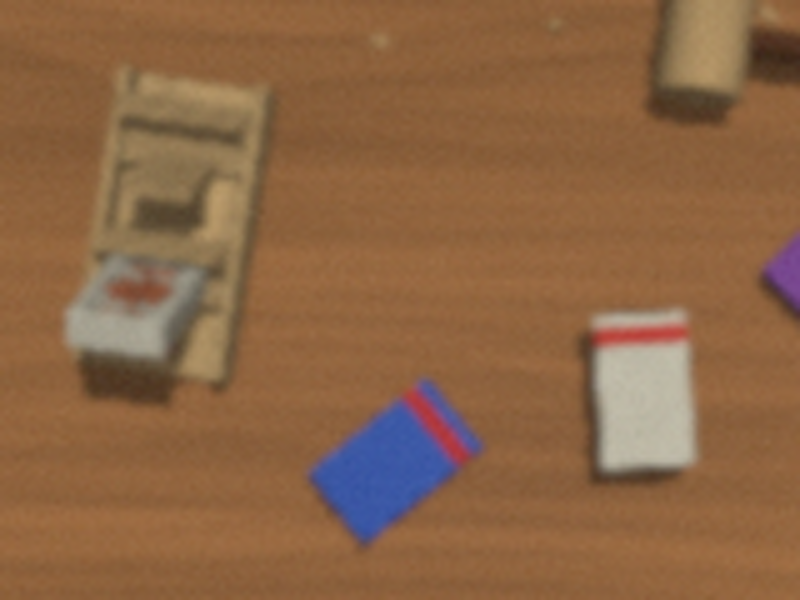

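```bash
cat > h.py <<'E'
import cv2,numpy as np
from plant import manip
def ray(n,u,v):
    c=manip.get_calibration(n); f=192/np.tan(np.radians(c['fov_y']/2))
    R=np.array(c['R']);t=np.array(c['t'])
    d=R.T@np.array([(u-c['cx'])/f,(v-c['cy'])/f,1.]); return -R.T@t,d
def onz(n,u,v,z):
    o,d=ray(n,u,v); return o+d*(z-o[2])/d[2]
def proj(n,X):
    c=manip.get_calibration(n); f=192/np.tan(np.radians(c['fov_y']/2))
    p=np.array(c['R'])@np.array(X,float)+c['t']; return np.array([c['cx']+f*p[0]/p[2],c['cy']+f*p[1]/p[2]])
def tri(u1,u2): # scene,top
    A=[];b=[]
    M=np.zeros((3,3));r=np.zeros(3)
    for n,u in(("scene",u1),("top",u2)):
        o,d=ray(n,*u); d/=np.linalg.norm(d); P=np.eye(3)-np.outer(d,d); M+=P; r+=P@o
    return np.linalg.solve(M,r)
E
python3 - <<'E'
from h import *
t=cv2.imread("pics/top0.png"); s=cv2.imread("pics/scene0.png")
for n,im,box in(("top",t,(180,225,245,280)),("scene",s,(190,225,215,270))):
    hsv=cv2.cvtColor(im,cv2.COLOR_BGR2HSV)
    w=((hsv[...,1]<60)&(hsv[...,2]>(120 if n=="top" else 225)))
    r=((hsv[...,1]>150)&((hsv[...,0]<6)|(hsv[...,0]>172))&(hsv[...,2]>120))
    m=np.zeros(w.shape,np.uint8); y0,y1,x0,x1=box
    m[y0:y1,x0:x1]=(w|r)[y0:y1,x0:x1]*255
    rm=np.zeros(w.shape,np.uint8); rm[y0:y1,x0:x1]=r[y0:y1,x0:x1]*255
    m=cv2.morphologyEx(m,cv2.MORPH_CLOSE,np.ones((3,3)))
    c=max(cv2.findContours(m,cv2.RETR_EXTERNAL,cv2.CHAIN_APPROX_NONE)[0],key=cv2.contourArea)
    rect=cv2.minAreaRect(c); print(n,rect, cv2.moments(m,True)['m00'])
    for p in cv2.boxPoints(rect): print(p,onz(n,*p,.05).round(4))
    M=cv2.moments(m,True); print("cen",onz(n,M['m10']/M['m00'],M['m01']/M['m00'],.05))
    M=cv2.moments(rm,True); print("stripe",M['m00'],onz(n,M['m10']/M['m00'],M['m01']/M['m00'],.05))
    q=cv2.approxPolyDP(c,2,True)[:,0]; print([ (tuple(p),onz(n,*p,.05).round(3)[:2]) for p in q])
    o,d=ray(n,256,192);print("cam",o)
E
```

```text
top ((263.5, 203.0), (30.0, 19.0), 90.0) 570.0
[254. 188.] [ 0.5261 -0.0137  0.05  ]
[273. 188.] [ 0.5276 -0.0758  0.05  ]
[273. 218.] [ 0.4297 -0.0777  0.05  ]
[254. 218.] [ 0.4282 -0.016   0.05  ]
cen [ 0.47695168 -0.04501831  0.05      ]
stripe 30.0 [ 0.51506603 -0.04115975  0.05      ]
[((np.int32(256), np.int32(188)), array([ 0.526, -0.02 ])), ((np.int32(255), np.int32(218)), array([ 0.428, -0.019])), ((np.int32(272), np.int32(217)), array([ 0.433, -0.074])), ((np.int32(270), np.int32(188)), array([ 0.527, -0.066]))]
cam [ 0.40652646 -0.0192452   1.26008917]
scene ((242.5679931640625, 204.2846221923828), (40.70292282104492, 15.458076477050781), 17.52556800842285) 542.0
[220.83374 205.52643] [ 0.4351 -0.0808  0.05  ]
[225.48865 190.78589] [ 0.4066 -0.0208  0.05  ]
[264.30225 203.04282] [ 0.5253 -0.012   0.05  ]
[259.64734 217.78336] [ 0.5481 -0.0703  0.05  ]
cen [ 0.48216019 -0.04804557  0.05      ]
stripe 56.0 [ 0.51602577 -0.0420075   0.05      ]
[((np.int32(221), np.int32(205)), array([ 0.434, -0.079])), ((np.int32(254), np.int32(216)), array([ 0.532, -0.072])), ((np.int32(264), np.int32(204)), array([ 0.527, -0.016])), ((np.int32(232), np.int32(194)), array([ 0.43 , -0.024]))]
cam [ 1.05890697 -0.85955209  0.80309891]
```

```bash
python3 - <<'E'
from h import *
S=lambda x,y:((x+.5)/4.4-.5+200,(y+.5)/4.4-.5+110)
T=lambda x,y:((x+.5)/5-.5+135,(y+.5)/5-.5+125)
sc=[(148,370),(288,410),(238,472),(94,424)]; tc=[(593,316),(685,310),(694,466),(601,472)]
print([onz("scene",*S(*p),.05).round(4)[:2] for p in sc]); print([onz("top",*T(*p),.05).round(4)[:2] for p in tc])
# rack base corners: top-view outer corners of rails top & scene
print("rails top z guess .028")
for z in(0,.014,.028): print(z,[onz("top",*T(*p),z).round(4)[:2] for p in [(120,66),(272,88),(225,388),(75,345)]])
for z in(0,.014,.028): print(z,[onz("scene",*S(*p),z).round(4)[:2] for p in [(420,215),(680,322),(748,258),(673,368),(420,263),(746,295)]])
E
python3 - <<'E'
import cv2
s=cv2.imread("pics/scene0.png"); t=cv2.imread("pics/top0.png")
cv2.imwrite("pics/z3.png",cv2.resize(s[120:195,290:375],None,fx=8,fy=8,interpolation=cv2.INTER_CUBIC))
cv2.imwrite("pics/z4.png",cv2.resize(t[130:210,140:200],None,fx=7,fy=7,interpolation=cv2.INTER_CUBIC))
E
```

```text
[array([ 0.4323, -0.0207]), array([ 0.5264, -0.01  ]), array([ 0.5335, -0.0752]), array([ 0.4365, -0.0822])]
[array([ 0.5267, -0.011 ]), array([ 0.5321, -0.0711]), array([ 0.4304, -0.079 ]), array([ 0.4251, -0.0187])]
rails top z guess .028
0 [array([0.6967, 0.3187]), array([0.6839, 0.2137]), array([0.4767, 0.2376]), array([0.5035, 0.3405])]
0.014 [array([0.6935, 0.3149]), array([0.6808, 0.2111]), array([0.4759, 0.2347]), array([0.5025, 0.3365])]
0.028 [array([0.6902, 0.3112]), array([0.6777, 0.2085]), array([0.4752, 0.2319]), array([0.5014, 0.3325])]
0 [array([0.4476, 0.2961]), array([0.662 , 0.2686]), array([0.6704, 0.3669]), array([0.6794, 0.2173]), array([0.4787, 0.2403]), array([0.687 , 0.3224])]
0.014 [array([0.4582, 0.276 ]), array([0.6689, 0.2489]), array([0.6772, 0.3455]), array([0.686 , 0.1985]), array([0.4888, 0.2211]), array([0.6935, 0.3018])]
0.028 [array([0.4689, 0.2558]), array([0.6758, 0.2292]), array([0.684 , 0.3241]), array([0.6926, 0.1798]), array([0.4989, 0.202 ]), array([0.7   , 0.2812])]
```

View pics/z3.png

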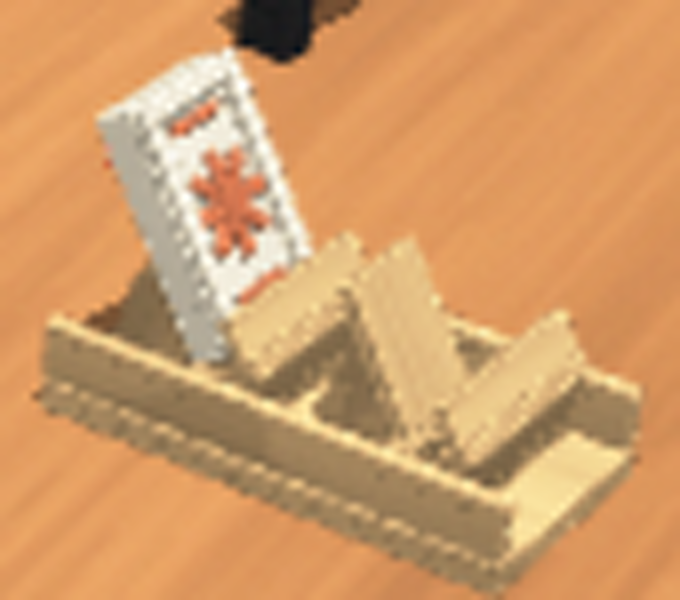

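View pics/z4.png

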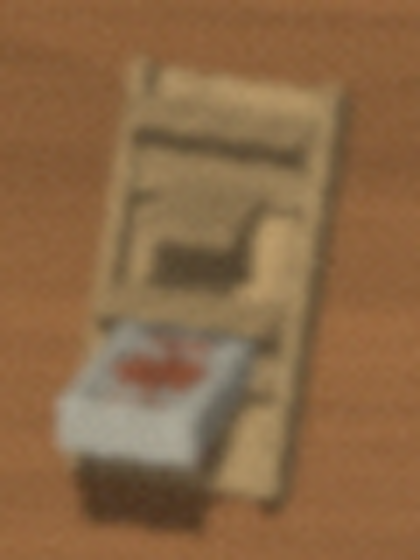

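```bash
python3 - <<'E'
from h import *
S=lambda x,y:((x+.5)/8-.5+290,(y+.5)/8-.5+120)
T=lambda x,y:((x+.5)/7-.5+140,(y+.5)/7-.5+130)
for n,a,b in(("near+x",(513,505),(345,85)),("far+x",(640,385),(132,57)),("near-x",(46,318),(278,505)),("lip near top",(583,355),(310,155) ),("backrest top near",(415,240),(255,205)),
  ("racked head near face",(150,130),(195,465)),("racked head far face",(235,52),(60,450)),("back head near",(100,120),(190,470))):
    X=tri(S(*a),T(*b)); print(n,X.round(4),(proj("scene",X)-S(*a)).round(1),(proj("top",X)-T(*b)).round(1))
print("z0",[onz("scene",*S(*p),0).round(4)[:2] for p in[(500,592),(40,400)]])
print("z.014",[onz("scene",*S(*p),.014).round(4)[:2] for p in[(500,566),(40,378),(636,458)]])
E
```

```text
near+x [0.679  0.2082 0.0411] [-1.   0.2] [-0.4 -0.8]
far+x [0.6881 0.3088 0.0396] [-0.1  0. ] [-0.  -0.1]
near-x [0.4787 0.2324 0.0399] [-1.   0.2] [-0.5 -0.8]
lip near top [0.662  0.2293 0.0803] [-10.8   1.9] [-4.4 -8.4]
backrest top near [0.614  0.2367 0.1121] [-3.4  0.7] [-1.6 -2.7]
racked head near face [0.4972 0.2588 0.1119] [-3.3  0.6] [-1.7 -2.7]
racked head far face [0.5021 0.3167 0.1192] [-3.3  0.6] [-1.7 -2.8]
back head near [0.4875 0.255  0.1166] [-0.5  0.1] [-0.3 -0.4]
z0 [array([0.6788, 0.2151]), array([0.4778, 0.2386])]
z.014 [array([0.679, 0.211]), array([0.4805, 0.2329]), array([0.6936, 0.3009])]
```

```bash
cat >> h.py <<'E'
RC=np.array([.585,.271]);RY=np.radians(-6.8)
def rackpt(x,y,z,c=None,a=None):
    c=RC if c is None else c; a=RY if a is None else a
    return np.array([c[0]+x*np.cos(a)-y*np.sin(a),c[1]+x*np.sin(a)+y*np.cos(a),z])
def slotpt(x,y,z,off=.045,**k):
    return rackpt(off+x*.8660254-z*.5,y,.032+x*.5+z*.8660254,**k)
E
python3 - <<'E'
from h import *
s=cv2.imread("pics/scene0.png"); t=cv2.imread("pics/top0.png")
pts=[]
for off in(.045,-.045):
    pts+=[slotpt(*p,off=off) for p in[(0,-.022,.062),(0,.022,.062),(.029,-.042,.018),(.029,.042,.018)]]
pts+=[slotpt(x,y,.1,off=-.045) for x in(0,.024) for y in(-.03,.03)]
pts+=[rackpt(x,y,z) for x in(-.1,.1) for y in(-.05,.05) for z in (0,.04)]
def draw(im,n,k,x0,y0,w,h,out):
    z=cv2.resize(im[y0:y0+h,x0:x0+w],None,fx=k,fy=k,interpolation=cv2.INTER_CUBIC)
    for i,p in enumerate(pts):
        u=proj(n,p); q=((u-[x0,y0]+.5)*k-.5).astype(int); cv2.circle(z,tuple(map(int,q)),3,(255,0,0) if i<8 else (0,255,0) if i<12 else (255,0,255),-1)
    cv2.imwrite(out,z)
draw(s,"scene",9,290,120,85,65+10,"pics/o1.png"); draw(t,"top",7,140,130,60,80,"pics/o2.png")
E
```

```text
(no output)
```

View pics/o1.png

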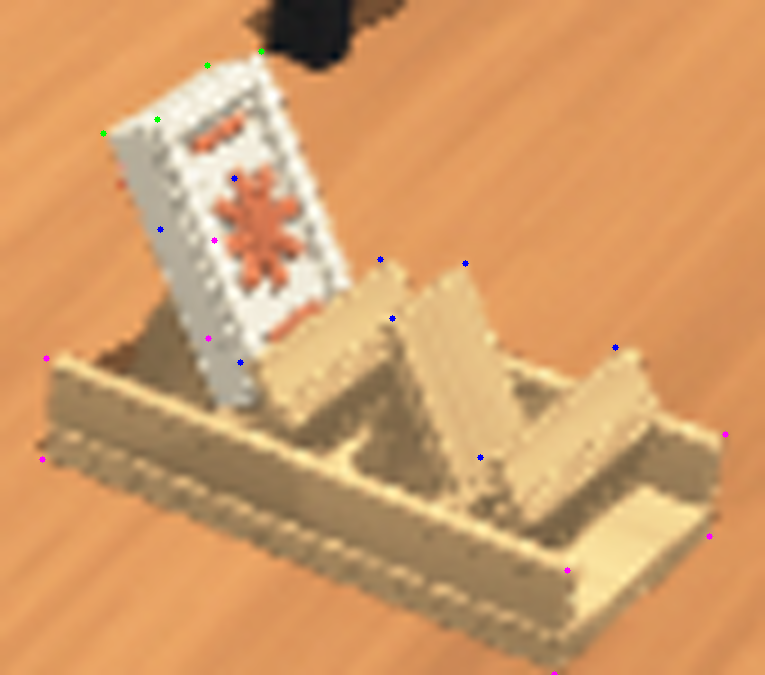

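View pics/o2.png

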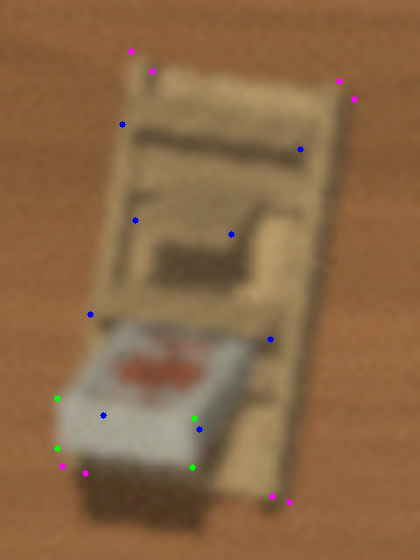

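```bash
cat >> h.py <<'E'
from scipy.spatial.transform import Rotation as Rn
def pose():
    s=manip.state(); q=s['tool_rot']; return np.array(s['tool_pos']),Rn.from_quat([q[1],q[2],q[3],q[0]])
def ori(yaw,th):
    """tool x at yaw(deg) , jaw perpendicular; th>0: pointing outward (+x'), th<0 toward robot; deg from straight down"""
    base=Rn.from_euler('z',yaw,degrees=True)*Rn.from_quat([1,0,0,0])
    return base*Rn.from_euler('y',th,degrees=True)
def delta(p1,R1,p0=None,R0=None):
    if p0 is None: p0,R0=pose()
    d=R0.inv().apply(np.array(p1)-p0); r=(R0.inv()*R1).as_rotvec()
    return np.round(np.r_[d,r],4)
def show():
    s=manip.state(); p,R=pose(); e=R.as_matrix()
    print("t",round(s['time'],2),"p",p.round(4),"z",e[:,2].round(3),"x",e[:,0].round(3),"F",s['contact_force'].round(1),"w",round(s['gripper_width'],3)); print("q",s['joint_pos'].round(3))
E
python3 - <<'E'
from h import *
show()
print(delta([.57,-.038,.25],ori(4.8,-45)).tolist())
E
```

```text
t 0.1 p [ 0.1707 -0.6006  0.2382] z [-0.     0.002 -1.   ] x [0.962 0.273 0.   ] F [-0.4 -0.4  0.3] w 1.001
q [-1.413  0.053  1.614  0.     1.476 -0.119]
[0.5378, -0.4321, -0.0109, 0.074, -0.783, 0.1838]
```

Emit:
step_arm(deltas=[[0.02, -0.016, 0, 0, 0, 0, -1], [0.05, -0.04, 0, 0, -0.02, 0, -1], [0.09, -0.07, 0, 0, -0.05, 0.01, -1], [0.13, -0.104, 0, 0.01, -0.1, 0.03, -1], [0.17, -0.136, 0, 0.02, -0.17, 0.05, -1], [0.21, -0.168, 0, 0.03, -0.25, 0.07, -1], [0.25, -0.2, 0, 0.03, -0.33, 0.09, -1], [0.29, -0.232, 0, 0.04, -0.41, 0.1, -1], [0.33, -0.264, 0, 0.05, -0.49, 0.12, -1], [0.37, -0.3, -0.01, 0.05, -0.55, 0.14, -1], [0.41, -0.33, -0.01, 0.06, -0.62, 0.16, -1], [0.45, -0.36, -0.01, 0.07, -0.68, 0.18, -1], [0.49, -0.39, -0.01, 0.074, -0.74, 0.184, -1], [0.52, -0.42, -0.011, 0.074, -0.783, 0.184, -1], [0.538, -0.432, -0.011, 0.074, -0.783, 0.184, -1], [0.538, -0.432, -0.011, 0.074, -0.783, 0.184, -1], [0.538, -0.432, -0.011, 0.074, -0.783, 0.184, -1], [0.538, -0.432, -0.011, 0.074, -0.783, 0.184, -1]])

```text
time: 1.9
tool_pos: [0.5697, -0.0395, 0.2502]
tool_rot: [0.017, 0.923, 0.038, -0.382]
contact_force: [0.0, -0.9, -0.3]
gripper_width: 1.0
```

```bash
python3 - <<'E'
from h import *
show()
z=ori(4.8,-45).as_matrix()[:,2]
T=np.array([.4842,-.0456,.0302])
print(delta(T-.10*z,ori(4.8,-45)).tolist(),delta(T,ori(4.8,-45)).tolist())
E
```

```text
t 1.9 p [ 0.5697 -0.0395  0.2502] z [-0.705 -0.06  -0.707] x [ 0.705  0.057 -0.707] F [ 0.  -0.9 -0.3] w 1.0
q [-0.128  0.409  1.314 -0.184  2.185  1.316]
[0.095, -0.0014, 0.1162, 0.0006, 0.0003, -0.0025] [0.0951, -0.0014, 0.2162, 0.0006, 0.0003, -0.0025]
```

Emit:
step_arm(deltas=[[0.02, 0, 0.02, 0, 0, 0, -1], [0.05, -0.001, 0.05, 0, 0, 0, -1], [0.08, -0.001, 0.08, 0, 0, -0.002, -1], [0.095, -0.001, 0.105, 0, 0, -0.002, -1], [0.095, -0.001, 0.116, 0, 0, -0.002, -1], [0.095, -0.001, 0.13, 0, 0, -0.002, -1], [0.095, -0.001, 0.15, 0, 0, -0.002, -1], [0.095, -0.001, 0.15, 0, 0, -0.002, -1], [0.095, -0.001, 0.15, 0, 0, -0.002, -1]])

```text
time: 2.8
tool_pos: [0.532, -0.0416, 0.0787]
tool_rot: [0.017, 0.924, 0.039, -0.381]
contact_force: [0.4, -0.3, 1.1]
gripper_width: 1.002
```

```bash
python3 - <<'E'
from h import *
show()
T=np.array([.4842,-.0456,.0302])
print(delta(T,ori(4.8,-45)).tolist())
s=manip.grab_frame("scene");t=manip.grab_frame("top")
a=cv2.resize(s[130:250,180:310],None,fx=4,fy=4,interpolation=cv2.INTER_CUBIC)
cv2.imwrite("pics/a1.png",a[:,:,::-1])
cv2.imwrite("pics/a2.png",cv2.resize(t[130:250,200:330],None,fx=4,fy=4,interpolation=cv2.INTER_CUBIC)[:,:,::-1])
E
```

```text
t 2.8 p [ 0.532  -0.0416  0.0787] z [-0.703 -0.06  -0.709] x [ 0.706  0.059 -0.705] F [ 0.4 -0.3  1.1] w 1.002
q [-0.138  0.501  1.499 -0.166  1.908  1.358]
[0.0002, -0.0001, 0.0682, 0.0012, -0.0023, -0.0004]
```

View pics/a1.png

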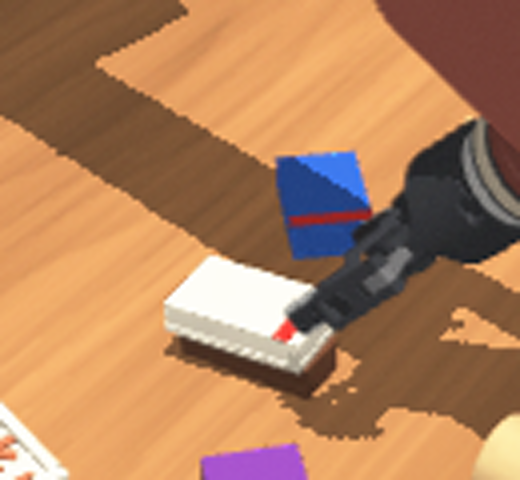

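View pics/a2.png

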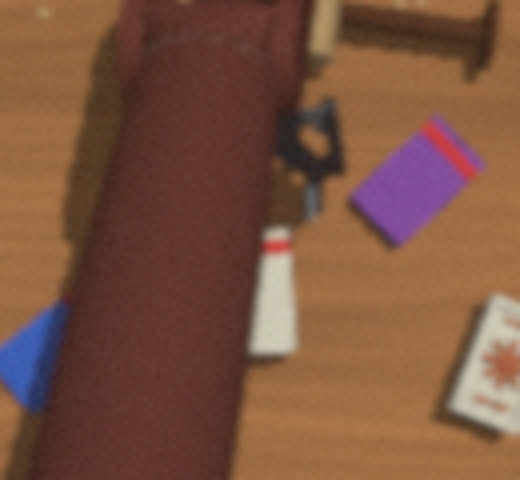

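Emit:
step_arm(deltas=[[0, 0, 0.012, 0, 0, 0, -1], [0, 0, 0.025, 0, 0, 0, -1], [0, 0, 0.04, 0, 0, 0, -1], [0, 0, 0.055, 0, 0, 0, -1], [0, 0, 0.065, 0, 0, 0, -1], [0, 0, 0.068, 0, 0, 0, -1], [0, 0, 0.068, 0, 0, 0, -1], [0, 0, 0.068, 0, 0, 0, -1]])

```text
time: 3.7
tool_pos: [0.4841, -0.0454, 0.0293]
tool_rot: [0.017, 0.923, 0.039, -0.382]
contact_force: [0.2, 0.3, 0.1]
gripper_width: 1.002
```

```bash
python3 - <<'E'
from h import *
show()
s=manip.grab_frame("scene")
a=cv2.resize(s[130:250,180:310],None,fx=4,fy=4,interpolation=cv2.INTER_CUBIC)
cv2.imwrite("pics/b1.png",a[:,:,::-1])
E
```

```text
t 3.7 p [ 0.4841 -0.0454  0.0293] z [-0.704 -0.061 -0.708] x [ 0.705  0.06  -0.706] F [0.2 0.3 0.1] w 1.002
q [-0.153  0.48   1.629 -0.172  1.799  1.362]
```

View pics/b1.png

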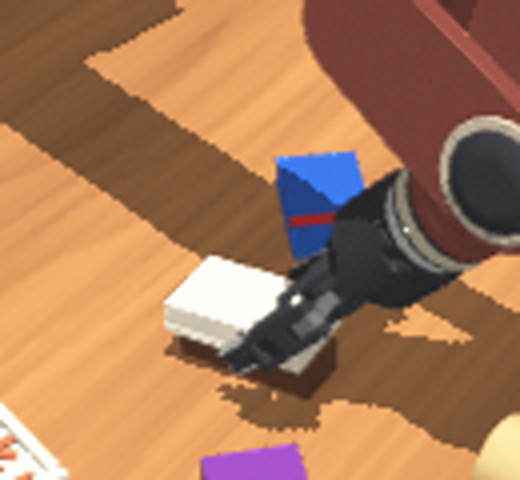

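Emit:
step_arm(deltas=[[0, 0, 0, 0, 0, 0, 0], [0, 0, 0, 0, 0, 0, 0.3], [0, 0, 0, 0, 0, 0, 0.6], [0, 0, 0, 0, 0, 0, 1], [0, 0, 0, 0, 0, 0, 1], [0, 0, 0, 0, 0, 0, 1], [0, 0, 0, 0, 0, 0, 1], [0, 0, 0, 0, 0, 0, 1]])

```text
time: 4.55
tool_pos: [0.4842, -0.0454, 0.0295]
tool_rot: [0.017, 0.923, 0.039, -0.382]
contact_force: [4.7, -0.2, 4.4]
gripper_width: 0.691
```

```bash
python3 - <<'E'
from h import *
show()
s=manip.grab_frame("scene")
a=cv2.resize(s[130:250,180:310],None,fx=4,fy=4,interpolation=cv2.INTER_CUBIC)
cv2.imwrite("pics/b2.png",a[:,:,::-1])
E
```

```text
t 4.55 p [ 0.4842 -0.0454  0.0295] z [-0.704 -0.061 -0.708] x [ 0.706  0.059 -0.706] F [ 4.7 -0.2  4.4] w 0.691
q [-0.153  0.48   1.628 -0.172  1.8    1.362]
```

View pics/b2.png

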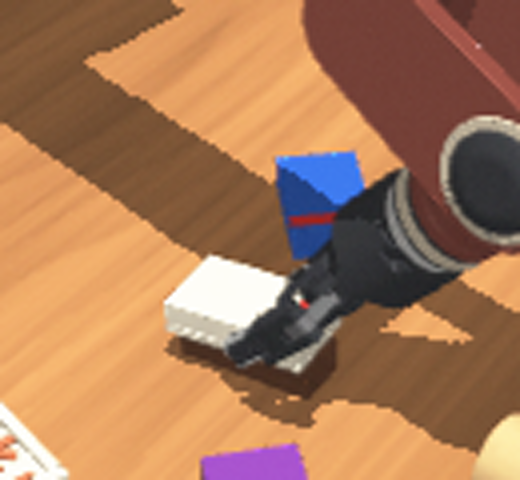

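Emit:
step_arm(deltas=[[-0.002, 0, -0.002, 0, 0, 0, 1], [-0.006, 0, -0.006, 0, 0, 0, 1], [-0.014, 0, -0.014, 0, 0, 0, 1], [-0.028, 0, -0.028, 0, 0, 0, 1], [-0.045, 0, -0.045, 0, 0, 0, 1], [-0.065, 0, -0.065, 0, 0, 0, 1], [-0.085, 0, -0.085, 0, 0, 0, 1], [-0.1, 0, -0.1, 0, 0, 0, 1], [-0.106, 0, -0.106, 0, 0, 0, 1], [-0.106, 0, -0.106, 0, 0, 0, 1], [-0.106, 0, -0.106, 0, 0, 0, 1]])

```text
time: 5.7
tool_pos: [0.4831, -0.0451, 0.1783]
tool_rot: [0.016, 0.923, 0.039, -0.383]
contact_force: [0.9, -0.0, -1.6]
gripper_width: 0.691
```

```bash
python3 - <<'E'
from h import *
show()
s=manip.grab_frame("scene")
a=cv2.resize(s[90:250,160:350],None,fx=4,fy=4,interpolation=cv2.INTER_CUBIC)
cv2.imwrite("pics/b3.png",a[:,:,::-1])
E
```

```text
t 5.7 p [ 0.4831 -0.0451  0.1783] z [-0.705 -0.06  -0.707] x [ 0.704  0.06  -0.707] F [ 0.9 -0.  -1.6] w 0.691
q [-0.153  0.284  1.597 -0.187  2.026  1.319]
```

View pics/b3.png

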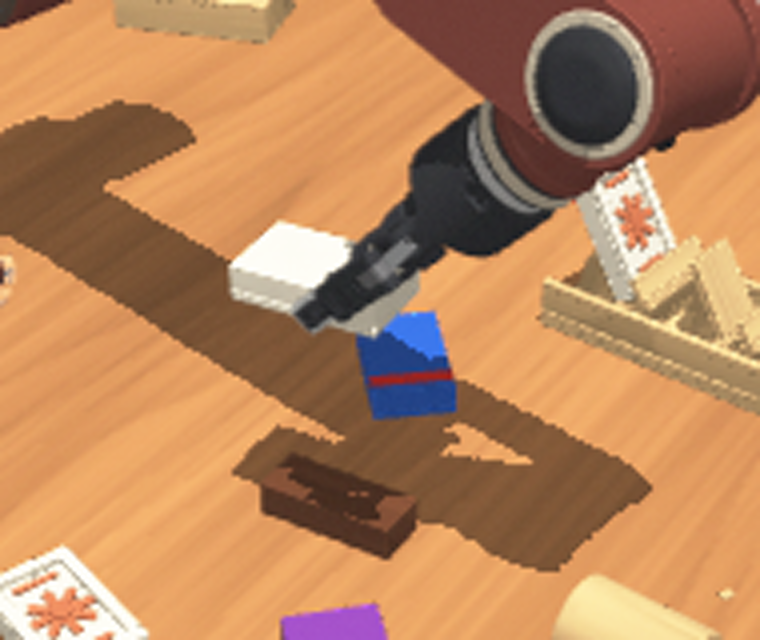

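```bash
cat >> h.py <<'E'
def M(p,R):
    A=np.eye(4);A[:3,:3]=R.as_matrix() if hasattr(R,'as_matrix') else R;A[:3,3]=p;return A
def panelR(x,z):
    x=np.array(x,float);z=np.array(z,float);return Rn.from_matrix(np.c_[x,np.cross(z,x),z])
# grasp1: tool at grasp, measured
c,s_=np.cos(np.radians(4.8)),np.sin(np.radians(4.8))
T0=M([.4842,-.0454,.0295],Rn.from_quat([.923,.039,-.382,.017]))
P0=M([.480,-.046,.050],panelR([c,s_,0],[0,0,-1]))
TP1=np.linalg.inv(T0)@P0   # panel in tool
def tool_for(P,TP):
    A=P@np.linalg.inv(TP); return A[:3,3],Rn.from_matrix(A[:3,:3])
def panel_now(TP):
    return M(*pose())@TP
E
python3 - <<'E'
from h import *
print(TP1.round(3)); print(panel_now(TP1).round(3))
for h in(.15,.05,.01):
    p,R=tool_for(M([.58,.08,.05+h],panelR([0,0,1],[1,0,0])),TP1)
    print(h,p.round(4),R.as_matrix()[:,2].round(3),delta(p,R).tolist())
E
```

```text
[[ 0.707  0.     0.707 -0.017]
 [ 0.001  1.    -0.002  0.   ]
 [-0.707  0.002  0.707 -0.012]
 [ 0.     0.     0.     1.   ]]
[[ 0.997  0.084 -0.003  0.479]
 [ 0.084 -0.997  0.001 -0.046]
 [-0.002 -0.002 -1.     0.198]
 [ 0.     0.     0.     1.   ]]
0.15 [0.6005 0.0802 0.2042] [ 0.707 -0.002 -0.707] [0.0715, -0.1149, -0.1093, -0.0015, 1.5721, 0.0961]
0.05 [0.6005 0.0802 0.1042] [ 0.707 -0.002 -0.707] [0.1424, -0.1149, -0.0387, -0.0015, 1.5721, 0.0961]
0.01 [0.6005 0.0802 0.0642] [ 0.707 -0.002 -0.707] [0.1707, -0.1149, -0.0105, -0.0015, 1.5721, 0.0961]
```

Emit:
step_arm(deltas=[[0.001, -0.002, -0.002, 0, 0.02, 0.001, 1], [0.003, -0.005, -0.005, 0, 0.07, 0.004, 1], [0.006, -0.01, -0.01, 0, 0.14, 0.009, 1], [0.01, -0.017, -0.016, 0, 0.23, 0.014, 1], [0.015, -0.024, -0.023, 0, 0.33, 0.02, 1], [0.02, -0.032, -0.031, 0, 0.44, 0.027, 1], [0.025, -0.04, -0.038, 0, 0.55, 0.034, 1], [0.03, -0.048, -0.046, 0, 0.66, 0.04, 1], [0.035, -0.057, -0.054, 0, 0.78, 0.048, 1], [0.041, -0.065, -0.062, 0, 0.89, 0.055, 1], [0.046, -0.073, -0.07, 0, 1.0, 0.061, 1], [0.051, -0.081, -0.077, 0, 1.11, 0.068, 1], [0.056, -0.09, -0.085, 0, 1.22, 0.075, 1], [0.06, -0.097, -0.092, -0.001, 1.32, 0.081, 1], [0.064, -0.104, -0.098, -0.001, 1.41, 0.087, 1], [0.068, -0.109, -0.104, -0.001, 1.49, 0.091, 1], [0.07, -0.113, -0.107, -0.0015, 1.54, 0.094, 1], [0.0715, -0.115, -0.109, -0.0015, 1.572, 0.096, 1], [0.0715, -0.115, -0.109, -0.0015, 1.572, 0.096, 1], [0.0715, -0.115, -0.109, -0.0015, 1.572, 0.096, 1]])

```text
time: 7.75
tool_pos: [0.6003, 0.0803, 0.2042]
tool_rot: [0.001, 0.924, -0.0, 0.383]
contact_force: [0.2, -0.0, -2.0]
gripper_width: 0.695
```

```bash
python3 - <<'E'
from h import *
show(); print(panel_now(TP1).round(3))
for h in(.15,.02,.006):
    p,R=tool_for(M([.58,.08,.05+h],panelR([0,0,1],[1,0,0])),TP1)
    print(h,p.round(4),delta(p,R).tolist())
s=manip.grab_frame("scene")
cv2.imwrite("pics/b4.png",cv2.resize(s[70:230,200:360],None,fx=4,fy=4,interpolation=cv2.INTER_CUBIC)[:,:,::-1][:600])
E
```

```text
t 7.75 p [0.6003 0.0803 0.2042] z [ 0.707 -0.002 -0.707] x [0.707 0.    0.707] F [ 0.2 -0.  -2. ] w 0.695
q [ 0.016 -0.386  2.195 -0.026  0.548  1.604]
[[ 0.001  0.     1.     0.58 ]
 [ 0.    -1.     0.     0.08 ]
 [ 1.     0.    -0.001  0.2  ]
 [ 0.     0.     0.     1.   ]]
0.15 [0.6005 0.0802 0.2042] [0.0001, 0.0, 0.0001, 0.0002, 0.0007, 0.0005]
0.02 [0.6005 0.0802 0.0742] [-0.0918, -0.0002, 0.092, 0.0002, 0.0007, 0.0005]
0.006 [0.6005 0.0802 0.0602] [-0.1017, -0.0003, 0.102, 0.0002, 0.0007, 0.0005]
```

View pics/b4.png

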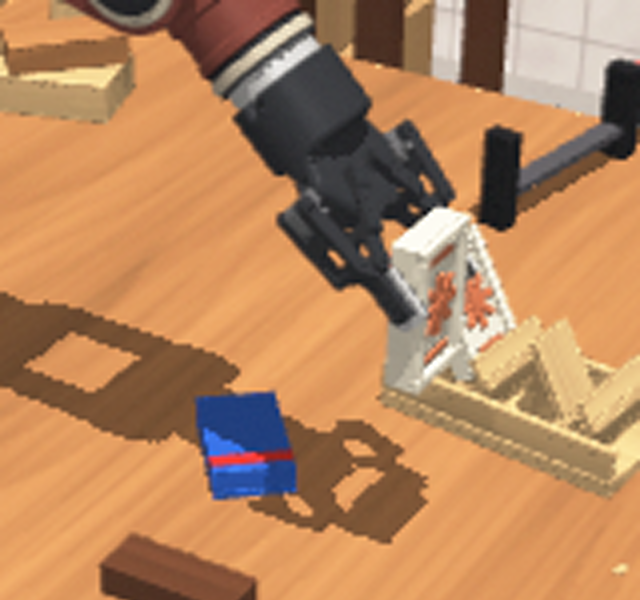

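Emit:
step_arm(deltas=[[-0.003, 0, 0.003, 0, 0, 0, 1], [-0.01, 0, 0.01, 0, 0, 0, 1], [-0.022, 0, 0.022, 0, 0, 0, 1], [-0.037, 0, 0.037, 0, 0, 0, 1], [-0.052, 0, 0.052, 0, 0.001, 0, 1], [-0.067, 0, 0.067, 0, 0.001, 0, 1], [-0.08, 0, 0.08, 0, 0.001, 0, 1], [-0.088, 0, 0.088, 0, 0.001, 0, 1], [-0.094, 0, 0.094, 0, 0.001, 0, 1], [-0.097, 0, 0.097, 0, 0.001, 0, 1], [-0.098, 0, 0.098, 0, 0.001, 0, 1], [-0.098, 0, 0.098, 0, 0.001, 0, 1]])

```text
time: 9.0
tool_pos: [0.6018, 0.08, 0.0675]
tool_rot: [0.001, 0.923, -0.0, 0.385]
contact_force: [-0.5, -0.1, -1.4]
gripper_width: 0.694
```

```bash
python3 - <<'E'
from h import *
show(); print(panel_now(TP1).round(4)[:,3])
s=manip.grab_frame("scene");t=manip.grab_frame("top")
cv2.imwrite("pics/b5.png",cv2.resize(s[130:220,230:330],None,fx=6,fy=6,interpolation=cv2.INTER_CUBIC)[:,:,::-1][:600])
P=panel_now(TP1)
for n in("scene","top"):
  print(n,[ (q,proj(n,(P@np.r_[q,1])[:3]).round(1)) for q in[(.05,-.03,0),(.05,.03,0),(.05,-.03,.024),(.05,.03,.024),(-.05,.03,0),(-.05,.03,.024)]])
E
```

```text
t 9.0 p [0.6018 0.08   0.0675] z [ 0.71  -0.002 -0.704] x [0.704 0.    0.71 ] F [-0.5 -0.1 -1.4] w 0.694
q [ 0.016 -0.138  2.262 -0.059  0.228  1.639]
[0.5813 0.0797 0.0632 1.    ]
scene [((0.05, -0.03, 0), array([306.4, 167.3])), ((0.05, 0.03, 0), array([295.4, 178. ])), ((0.05, -0.03, 0.024), array([314.5, 169.8])), ((0.05, 0.03, 0.024), array([303.7, 180.7])), ((-0.05, 0.03, 0), array([294.2, 208.8])), ((-0.05, 0.03, 0.024), array([302.1, 211.7]))]
top [((0.05, -0.03, 0), array([214.7, 167.4])), ((0.05, 0.03, 0), array([234. , 167.9])), ((0.05, -0.03, 0.024), array([215. , 159.8])), ((0.05, 0.03, 0.024), array([234.2, 160.2])), ((-0.05, 0.03, 0), array([235.7, 172.2])), ((-0.05, 0.03, 0.024), array([235.9, 165.2]))]
```

View pics/b5.png

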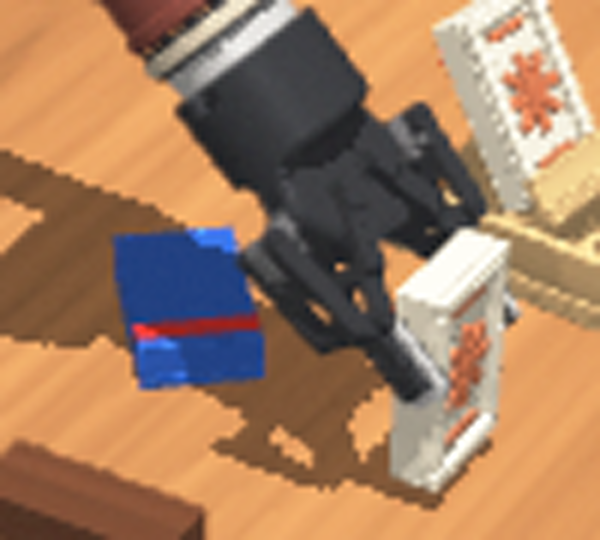

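Emit:
step_arm(deltas=[[-0.002, 0, 0.002, 0, 0, 0, 1], [-0.0045, 0, 0.0045, 0, 0, 0, 1], [-0.0065, 0, 0.0065, 0, 0, 0, 1], [-0.0075, 0, 0.0075, 0, 0, 0, 1], [-0.0075, 0, 0.0075, 0, 0, 0, 1], [-0.0075, 0, 0.0075, 0, 0, 0, 1]])

```text
time: 9.7
tool_pos: [0.6013, 0.0799, 0.0561]
tool_rot: [0.001, 0.923, -0.0, 0.384]
contact_force: [0.0, -0.9, -1.3]
gripper_width: 0.695
```

```bash
python3 - <<'E'
from h import *
show(); print(panel_now(TP1).round(4))
p,R=tool_for(M([.5813,.08,.05],panelR([0,0,1],[1,0,0])),TP1)
print(p.round(4),delta(p,R).tolist())
E
```

```text
t 9.7 p [0.6013 0.0799 0.0561] z [ 0.709 -0.002 -0.705] x [0.705 0.    0.709] F [ 0.  -0.9 -1.3] w 0.695
q [ 0.016 -0.112  2.263 -0.066  0.202  1.647]
[[-2.800e-03  1.000e-04  1.000e+00  5.808e-01]
 [ 5.000e-04 -1.000e+00  1.000e-04  7.970e-02]
 [ 1.000e+00  5.000e-04  2.800e-03  5.180e-02]
 [ 0.000e+00  0.000e+00  0.000e+00  1.000e+00]]
[0.6018 0.0802 0.0542] [-0.001, -0.0003, 0.0016, 0.0002, -0.0028, 0.0004]
```

Emit:
step_arm(deltas=[[-0.0005, 0, 0.0005, 0, -0.002, 0, 1], [-0.0008, 0, 0.0008, 0, -0.0028, 0, 1], [-0.0008, 0, 0.0008, 0, -0.0028, 0, 1], [-0.0008, 0, 0.0008, 0, -0.0028, 0, 1]])

```text
time: 10.1
tool_pos: [0.6014, 0.0799, 0.0551]
tool_rot: [0.001, 0.924, -0.0, 0.383]
contact_force: [-0.3, 1.0, -1.1]
gripper_width: 0.694
```

```bash
python3 - <<'E'
from h import *
show(); print(panel_now(TP1).round(4))
E
```

```text
t 10.1 p [0.6014 0.0799 0.0551] z [ 0.708 -0.002 -0.707] x [0.707 0.    0.708] F [-0.3  1.  -1.1] w 0.694
q [ 0.016 -0.11   2.262 -0.066  0.204  1.646]
[[-2.000e-04  1.000e-04  1.000e+00  5.809e-01]
 [ 5.000e-04 -1.000e+00  1.000e-04  7.970e-02]
 [ 1.000e+00  5.000e-04  2.000e-04  5.080e-02]
 [ 0.000e+00  0.000e+00  0.000e+00  1.000e+00]]
```

Still free; go down in 0.7 mm steps.

Emit:
step_arm(deltas=[[-0.0005, 0, 0.0005, 0, 0, 0, 1], [-0.0005, 0, 0.0005, 0, 0, 0, 1], [-0.0005, 0, 0.0005, 0, 0, 0, 1]])

```text
time: 10.4
tool_pos: [0.6016, 0.0799, 0.0546]
tool_rot: [0.001, 0.924, -0.0, 0.383]
contact_force: [-0.3, 0.8, -0.0]
gripper_width: 0.698
```

Emit:
step_arm(deltas=[[-0.0005, 0, 0.0005, 0, 0, 0, 1], [-0.0005, 0, 0.0005, 0, 0, 0, 1], [-0.0005, 0, 0.0005, 0, 0, 0, 1]])

```text
time: 10.7
tool_pos: [0.6021, 0.0799, 0.0546]
tool_rot: [0.001, 0.923, -0.0, 0.384]
contact_force: [-2.5, -0.0, 4.9]
gripper_width: 0.695
```

Emit:
step_arm(deltas=[[0.0003, 0, -0.0003, 0, 0, 0, 0.3], [0.0003, 0, -0.0003, 0, 0, 0, 0.2], [0.0003, 0, -0.0003, 0, 0, 0, 0], [0.0003, 0, -0.0003, 0, 0, 0, -0.5], [0.0003, 0, -0.0003, 0, 0, 0, -1], [0.0003, 0, -0.0003, 0, 0, 0, -1], [0.0003, 0, -0.0003, 0, 0, 0, -1], [0.0003, 0, -0.0003, 0, 0, 0, -1]])

```text
time: 11.5
tool_pos: [0.6012, 0.0799, 0.0538]
tool_rot: [0.001, 0.924, -0.0, 0.383]
contact_force: [0.2, -0.7, -0.1]
gripper_width: 0.999
```

```bash
python3 - <<'E'
from h import *
show()
s=manip.grab_frame("scene")
cv2.imwrite("pics/b6.png",cv2.resize(s[130:220,230:330],None,fx=6,fy=6,interpolation=cv2.INTER_CUBIC)[:,:,::-1][:600])
E
```

```text
t 11.5 p [0.6012 0.0799 0.0538] z [ 0.707 -0.002 -0.707] x [0.707 0.    0.707] F [ 0.2 -0.7 -0.1] w 0.999
q [ 0.016 -0.107  2.262 -0.067  0.201  1.647]
```

View pics/b6.png

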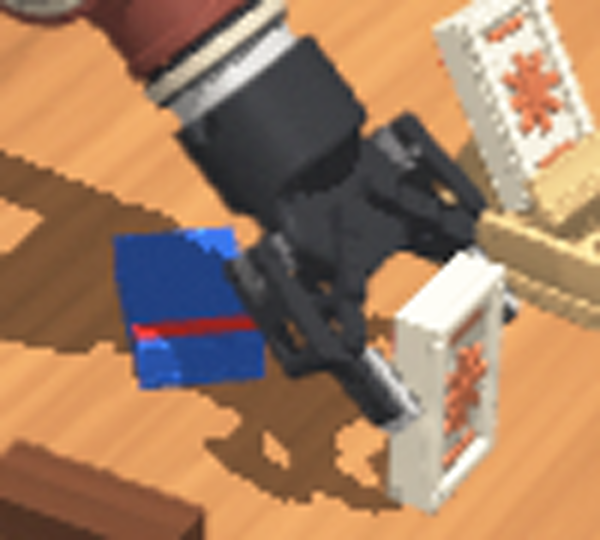

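Emit:
step_arm(deltas=[[0, 0, -0.004, 0, 0, 0, -1], [0, 0, -0.012, 0, 0, 0, -1], [0, 0, -0.025, 0, 0, 0, -1], [0, 0, -0.045, 0, 0, 0, -1], [0, 0, -0.07, 0, 0, 0, -1], [0, 0, -0.095, 0, 0, 0, -1], [0, 0, -0.12, 0, 0, 0, -1], [0, 0, -0.14, 0, 0, 0, -1], [0, 0, -0.15, 0, 0, 0, -1], [0, 0, -0.15, 0, 0, 0, -1]])

```text
time: 12.55
tool_pos: [0.4953, 0.0804, 0.1623]
tool_rot: [0.001, 0.923, -0.0, 0.385]
contact_force: [0.7, 0.3, 0.4]
gripper_width: 0.998
```

```bash
python3 - <<'E'
from h import *
show()
s=manip.grab_frame("scene");t=manip.grab_frame("top")
cv2.imwrite("pics/b7.png",cv2.resize(s[130:230,230:360],None,fx=6,fy=6,interpolation=cv2.INTER_CUBIC)[:,:,::-1][:600])
cv2.imwrite("pics/b8.png",cv2.resize(t[130:220,140:260],None,fx=6,fy=6,interpolation=cv2.INTER_CUBIC)[:,:,::-1][:600])
print(delta([.593,.080,.25],ori(0,0)))
P=M([.581,.08,.05],panelR([0,0,1],[1,0,0]))
for n,o,in(("scene",(230,130)),("top",(140,130))):
  print(n,[ (q,((proj(n,(P@np.r_[q,1])[:3])-o+.5)*6-.5).round(0)) for q in[(.05,-.03,0),(.05,.03,0),(.05,-.03,.024),(.05,.03,.024),(-.05,.03,0),(-.05,.03,.024)]])
E
```

```text
t 12.55 p [0.4953 0.0804 0.1623] z [ 0.711 -0.002 -0.703] x [0.703 0.    0.711] F [0.7 0.3 0.4] w 0.998
q [ 0.022 -0.707  2.467 -0.032  0.591  1.613]
[ 1.326e-01  3.000e-04  6.000e-03  2.200e-03 -7.871e-01 -7.000e-04]
scene [((0.05, -0.03, 0), array([459., 251.])), ((0.05, 0.03, 0), array([394., 316.])), ((0.05, -0.03, 0.024), array([507., 267.])), ((0.05, 0.03, 0.024), array([443., 333.])), ((-0.05, 0.03, 0), array([386., 498.])), ((-0.05, 0.03, 0.024), array([432., 516.]))]
top [((0.05, -0.03, 0), array([453., 231.])), ((0.05, 0.03, 0), array([567., 234.])), ((0.05, -0.03, 0.024), array([455., 186.])), ((0.05, 0.03, 0.024), array([569., 189.])), ((-0.05, 0.03, 0), array([577., 261.])), ((-0.05, 0.03, 0.024), array([578., 219.]))]
```

View pics/b7.png

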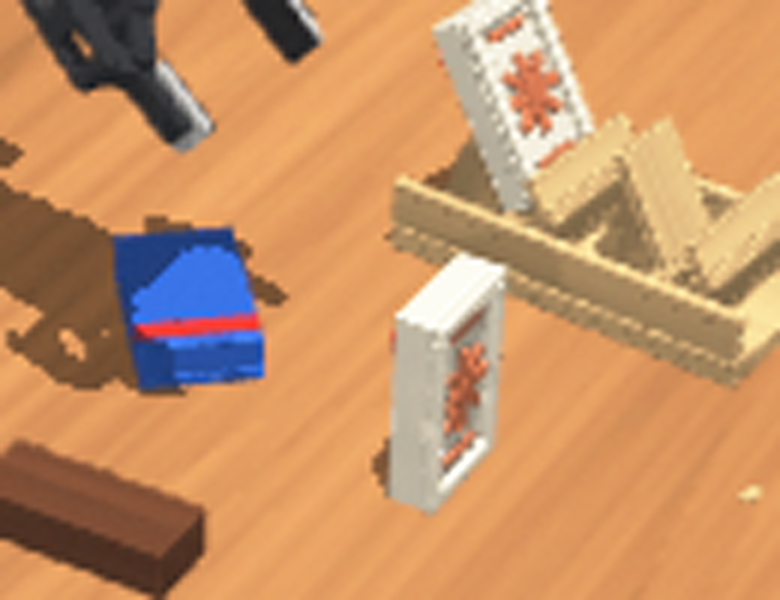

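View pics/b8.png

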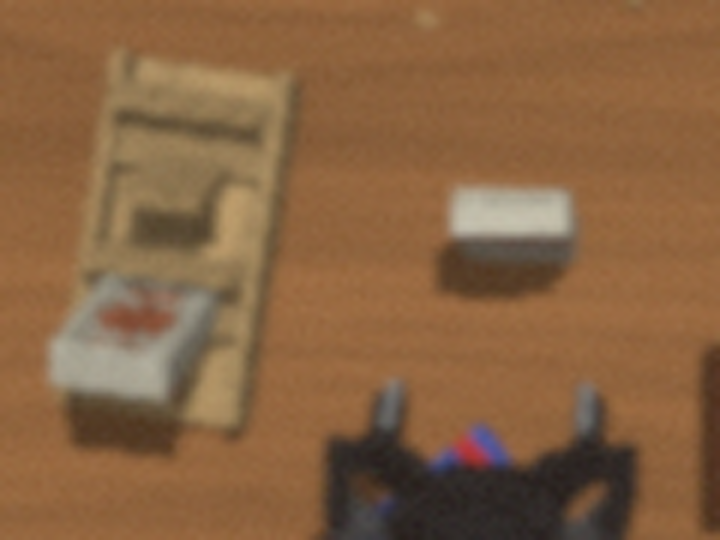

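Emit:
step_arm(deltas=[[0.015, 0, 0, 0, -0.05, 0, -1], [0.035, 0, 0.001, 0, -0.15, 0, -1], [0.06, 0, 0.002, 0, -0.29, 0, -1], [0.085, 0, 0.004, 0, -0.43, 0, -1], [0.105, 0, 0.005, 0, -0.57, 0, -1], [0.12, 0, 0.006, 0.001, -0.69, 0, -1], [0.13, 0, 0.006, 0.002, -0.76, 0, -1], [0.1326, 0.0003, 0.006, 0.0022, -0.787, 0, -1], [0.1326, 0.0003, 0.006, 0.0022, -0.787, 0, -1], [0.1326, 0.0003, 0.006, 0.0022, -0.787, 0, -1]])

```text
time: 13.65
tool_pos: [0.5922, 0.0801, 0.248]
tool_rot: [-0.0, 1.0, -0.0, -0.001]
contact_force: [0.7, 0.6, -0.2]
gripper_width: 1.002
```

```bash
python3 - <<'E'
from h import *
show()
print(delta([.593,.080,.071],ori(0,0)))
E
```

```text
t 13.65 p [0.5922 0.0801 0.248 ] z [-0.003  0.    -1.   ] x [ 1.    -0.001 -0.003] F [ 0.7  0.6 -0.2] w 1.002
q [ 0.01  -0.015  1.667  0.     1.492  1.581]
[ 1.20e-03  1.00e-04  1.77e-01 -2.00e-04  2.70e-03 -5.00e-04]
```

Emit:
step_arm(deltas=[[0.001, 0, 0.01, 0, 0.0027, 0, -1], [0.001, 0, 0.03, 0, 0.0027, 0, -1], [0.001, 0, 0.055, 0, 0.0027, 0, -1], [0.001, 0, 0.08, 0, 0.0027, 0, -1], [0.001, 0, 0.105, 0, 0.0027, 0, -1], [0.001, 0, 0.13, 0, 0.0027, 0, -1], [0.001, 0, 0.15, 0, 0.0027, 0, -1], [0.001, 0, 0.165, 0, 0.0027, 0, -1], [0.001, 0, 0.174, 0, 0.0027, 0, -1], [0.001, 0, 0.177, 0, 0.0027, 0, -1], [0.001, 0, 0.177, 0, 0.0027, 0, -1], [0.001, 0, 0.177, 0, 0.0027, 0, -1]])

```text
time: 14.85
tool_pos: [0.5948, 0.08, 0.0738]
tool_rot: [-0.0, 1.0, -0.0, 0.002]
contact_force: [0.5, -0.0, 0.2]
gripper_width: 1.001
```

```bash
python3 - <<'E'
from h import *
show()
s=manip.grab_frame("scene")
cv2.imwrite("pics/b9.png",cv2.resize(s[110:220,230:340],None,fx=5,fy=5,interpolation=cv2.INTER_CUBIC)[:,:,::-1][:600])
E
```

```text
t 14.85 p [0.5948 0.08   0.0738] z [ 0.004  0.    -1.   ] x [ 1.    -0.001  0.004] F [ 0.5 -0.   0.2] w 1.001
q [0.01  0.149 1.801 0.    1.188 1.581]
```

View pics/b9.png

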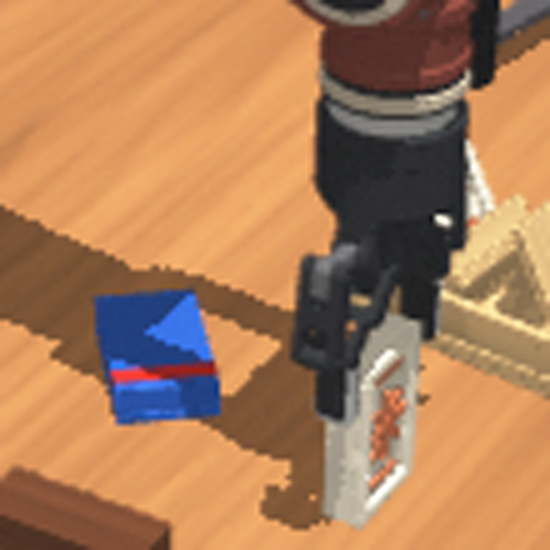

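Emit:
step_arm(deltas=[[-0.001, 0, 0, 0, -0.002, 0, -0.3], [-0.001, 0, 0, 0, -0.002, 0, 0.1], [-0.001, 0, 0, 0, -0.002, 0, 0.3], [-0.001, 0, 0, 0, -0.002, 0, 0.6], [-0.001, 0, 0, 0, -0.002, 0, 1], [-0.001, 0, 0, 0, -0.002, 0, 1], [-0.001, 0, 0, 0, -0.002, 0, 1], [-0.001, 0, 0, 0, -0.002, 0, 1]])

```text
time: 15.7
tool_pos: [0.5938, 0.08, 0.0736]
tool_rot: [-0.0, 1.0, -0.0, 0.001]
contact_force: [-0.2, -0.3, 5.3]
gripper_width: 0.697
```

```bash
python3 - <<'E'
from h import *
show()
E
```

```text
t 15.7 p [0.5938 0.08   0.0736] z [ 0.002  0.    -1.   ] x [ 1.    -0.001  0.002] F [-0.2 -0.3  5.3] w 0.697
q [0.01  0.148 1.802 0.    1.19  1.581]
```

```bash
cat >> h.py <<'E'
T1=M([.5938,.080,.0736],Rn.from_quat([1,0,.001,0]))
P1=M([.581,.080,.050],panelR([0,0,1],[1,0,0]))
TP2=np.linalg.inv(T1)@P1
def slotP(dx,dy,h,**k):
    o=slotpt(dx,dy,.05+h,**k); x=slotpt(0,0,1,**k)-slotpt(0,0,0,**k); z=slotpt(1,0,0,**k)-slotpt(0,0,0,**k)
    return M(o,panelR(x,z))
E
python3 - <<'E'
from h import *
print(TP2.round(4)); 
print(delta([.5938,.08,.2236],ori(0,0)).tolist())
p0,R0=np.array([.5938,.08,.2236]),ori(0,0)
for h in(.12,.03,0):
    p,R=tool_for(slotP(.0025,0,h),TP2); print(h,p.round(4),R.as_matrix()[:,2].round(3),delta(p,R,p0,R0).tolist())
E
```

```text
[[ 0.002   0.      1.     -0.0128]
 [ 0.      1.      0.      0.    ]
 [-1.      0.      0.002   0.0236]
 [ 0.      0.      0.      1.    ]]
[0.0003, -0.0, -0.15, -0.0001, -0.0015, -0.0007]
0.12 [0.5467 0.2756 0.2073] [ 0.498 -0.059 -0.865] [-0.0471, -0.1956, 0.0163, -0.0312, 0.525, 0.1159]
0.03 [0.5914 0.2702 0.1294] [ 0.498 -0.059 -0.865] [-0.0024, -0.1902, 0.0942, -0.0312, 0.525, 0.1159]
0 [0.6063 0.2685 0.1034] [ 0.498 -0.059 -0.865] [0.0125, -0.1885, 0.1202, -0.0312, 0.525, 0.1159]
```

Emit:
step_arm(deltas=[[0, 0, -0.003, 0, 0, 0, 1], [0, 0, -0.01, 0, 0, 0, 1], [0, 0, -0.022, 0, 0, 0, 1], [0, 0, -0.04, 0, 0, 0, 1], [0, 0, -0.06, 0, 0, 0, 1], [0, 0, -0.085, 0, 0, 0, 1], [0, 0, -0.11, 0, 0, 0, 1], [0, 0, -0.13, 0, 0, 0, 1], [0, 0, -0.145, 0, 0, 0, 1], [0, 0, -0.155, 0, 0, 0, 1], [0, 0, -0.157, 0, 0, 0, 1], [0, 0, -0.157, 0, 0, 0, 1]])

```text
time: 16.9
tool_pos: [0.5928, 0.08, 0.2292]
tool_rot: [-0.0, 1.0, -0.0, -0.0]
contact_force: [-0.8, 0.4, -1.9]
gripper_width: 0.696
```

```bash
python3 - <<'E'
from h import *
show()
for h in(.12,):
    p,R=tool_for(slotP(.0025,0,h),TP2); print(delta(p,R).tolist())
E
```

```text
t 16.9 p [0.5928 0.08   0.2292] z [-0.001  0.    -1.   ] x [ 1.    -0.001 -0.001] F [-0.8  0.4 -1.9] w 0.696
q [ 0.01  -0.003  1.687  0.     1.459  1.581]
[-0.0462, -0.1956, 0.022, -0.0311, 0.5259, 0.1152]
```

Emit:
step_arm(deltas=[[-0.001, -0.003, 0, 0, 0.01, 0.002, 1], [-0.003, -0.01, 0, -0.002, 0.03, 0.006, 1], [-0.006, -0.022, 0, -0.004, 0.06, 0.012, 1], [-0.009, -0.037, 0, -0.006, 0.1, 0.022, 1], [-0.013, -0.055, 0, -0.009, 0.15, 0.033, 1], [-0.018, -0.075, 0.001, -0.012, 0.2, 0.044, 1], [-0.023, -0.095, 0.002, -0.015, 0.255, 0.056, 1], [-0.027, -0.115, 0.004, -0.018, 0.31, 0.068, 1], [-0.032, -0.135, 0.007, -0.021, 0.36, 0.08, 1], [-0.037, -0.155, 0.011, -0.025, 0.42, 0.092, 1], [-0.041, -0.172, 0.015, -0.028, 0.46, 0.102, 1], [-0.044, -0.185, 0.019, -0.03, 0.5, 0.11, 1], [-0.046, -0.193, 0.021, -0.031, 0.52, 0.114, 1], [-0.0462, -0.1956, 0.022, -0.031, 0.526, 0.115, 1], [-0.0462, -0.1956, 0.022, -0.031, 0.526, 0.115, 1], [-0.0462, -0.1956, 0.022, -0.031, 0.526, 0.115, 1]])

```text
time: 18.5
tool_pos: [0.5469, 0.2757, 0.2079]
tool_rot: [0.015, 0.964, -0.057, 0.26]
contact_force: [0.5, -0.1, -0.9]
gripper_width: 0.694
```

```bash
python3 - <<'E'
from h import *
show()
p,R=tool_for(slotP(.0025,0,.035),TP2); print(delta(p,R).tolist())
s=manip.grab_frame("scene");t=manip.grab_frame("top")
cv2.imwrite("pics/c1.png",cv2.resize(s[70:200,270:380],None,fx=5,fy=5,interpolation=cv2.INTER_CUBIC)[:,:,::-1][:600])
cv2.imwrite("pics/c2.png",cv2.resize(t[120:220,130:240],None,fx=5,fy=5,interpolation=cv2.INTER_CUBIC)[:,:,::-1][:600])
E
```

```text
t 18.5 p [0.5469 0.2757 0.2079] z [ 0.499 -0.059 -0.865] x [ 0.858 -0.102  0.503] F [ 0.5 -0.1 -0.9] w 0.694
q [ 0.469 -0.189  1.959 -0.349  0.951  2.301]
[-0.0007, 0.0002, 0.0854, -0.0006, -0.0009, 0.0001]
```

View pics/c1.png

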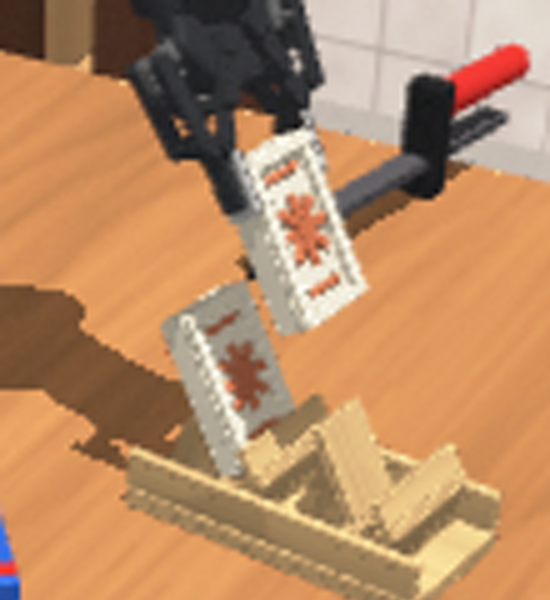

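View pics/c2.png

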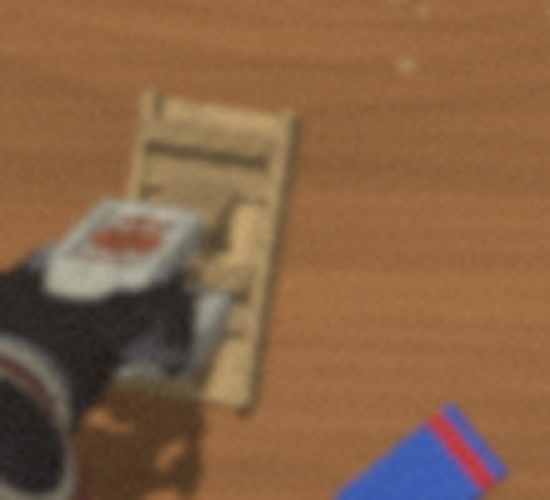

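Emit:
step_arm(deltas=[[0, 0, 0.003, 0, 0, 0, 1], [0, 0, 0.01, 0, 0, 0, 1], [0, 0, 0.022, 0, 0, 0, 1], [0, 0, 0.037, 0, 0, 0, 1], [0, 0, 0.052, 0, 0, 0, 1], [0, 0, 0.066, 0, 0, 0, 1], [0, 0, 0.077, 0, 0, 0, 1], [0, 0, 0.083, 0, 0, 0, 1], [-0.0005, 0, 0.0854, 0, 0, 0, 1], [-0.0005, 0, 0.0854, 0, 0, 0, 1], [-0.0005, 0, 0.0854, 0, 0, 0, 1]])

```text
time: 19.7
tool_pos: [0.5893, 0.2709, 0.1343]
tool_rot: [0.015, 0.964, -0.057, 0.26]
contact_force: [-0.5, -0.4, -1.0]
gripper_width: 0.697
```

```bash
python3 - <<'E'
from h import *
show()
P=panel_now(TP2); S=slotP(0,0,0); D=np.linalg.inv(S)@P; print((D@np.array([-.05,0,0,1])).round(4), S[:3,:3].T@P[:3,3]-S[:3,:3].T@S[:3,3]); print(D.round(4))
s=manip.grab_frame("scene");t=manip.grab_frame("top")
np.save("pics/s3.npy",s);np.save("pics/t3.npy",t)
cv2.imwrite("pics/c3.png",cv2.resize(s[95:185,290:375],None,fx=8,fy=6.6,interpolation=cv2.INTER_CUBIC)[:,:,::-1][:600])
z=cv2.resize(s[105:180,290:375],None,fx=8,fy=8,interpolation=cv2.INTER_CUBIC)[:,:,::-1].copy()
for q in[(-.05,-.03,0),(-.05,.03,0),(-.05,-.03,.024),(-.05,.03,.024),(.05,.03,0),(.05,.03,.024),(.05,-.03,.024)]:
    u=((proj("scene",(P@np.r_[q,1])[:3])-[290,105]+.5)*8-.5); print(q,u.round(0)); cv2.circle(z,tuple(map(int,u)),3,(0,255,0),-1)
for q in[(0,-.022,.062),(0,.022,.062),(.029,-.042,.018),(.029,.042,.018)]:
    u=((proj("scene",slotpt(*q))-[290,105]+.5)*8-.5); print(q,u.round(0)); cv2.circle(z,tuple(map(int,u)),3,(255,0,0),-1)
cv2.imwrite("pics/c4.png",z)
z=cv2.resize(t[130:205,140:210],None,fx=8,fy=8,interpolation=cv2.INTER_CUBIC)[:,:,::-1].copy()
cv2.imwrite("pics/c5.png",z)
E
```

```text
t 19.7 p [0.5893 0.2709 0.1343] z [ 0.5   -0.059 -0.864] x [ 0.858 -0.102  0.503] F [-0.5 -0.4 -1. ] w 0.697
q [ 0.425 -0.025  1.939 -0.37   0.8    2.316]
[-1.47e-02 -5.00e-04  3.20e-03  1.00e+00] [ 0.03527707 -0.0004247   0.00314748]
[[ 1.00e+00 -9.00e-04  1.70e-03  3.53e-02]
 [ 9.00e-04  1.00e+00 -1.00e-04 -4.00e-04]
 [-1.70e-03  1.00e-04  1.00e+00  3.10e-03]
 [ 0.00e+00  0.00e+00  0.00e+00  1.00e+00]]
(-0.05, -0.03, 0) [458. 409.]
(-0.05, 0.03, 0) [371. 477.]
(-0.05, -0.03, 0.024) [511. 399.]
(-0.05, 0.03, 0.024) [424. 468.]
(0.05, 0.03, 0) [270. 222.]
(0.05, 0.03, 0.024) [323. 209.]
(0.05, -0.03, 0.024) [414. 146.]
(0, -0.022, 0.062) [349. 403.]
(0, 0.022, 0.062) [414. 354.]
(0.029, -0.042, 0.018) [427. 526.]
(0.029, 0.042, 0.018) [547. 429.]
```

View pics/c4.png

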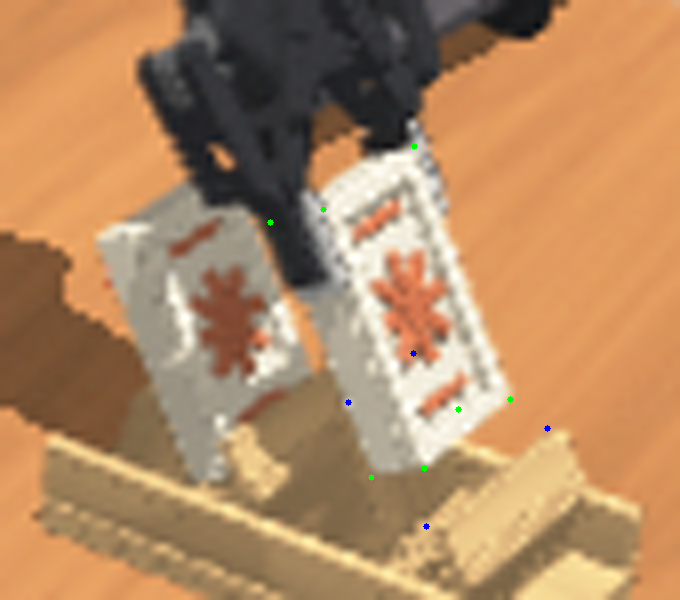

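View pics/c5.png

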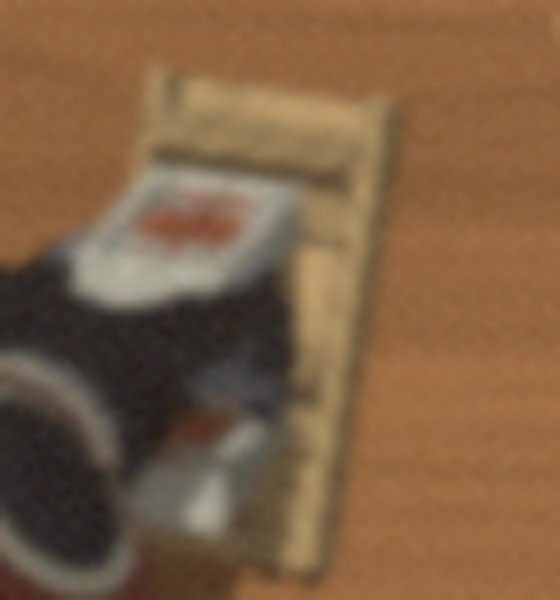

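```bash
python3 - <<'E'
from h import *
s=cv2.imread("pics/scene0.png")
x0,y0,k=325,140,16
z=cv2.resize(s[y0:y0+36,x0:x0+48],None,fx=k,fy=k,interpolation=cv2.INTER_NEAREST)
z=cv2.convertScaleAbs(z,alpha=1.3,beta=-60)
t=.006
for q,c in[((0,-.022,.062),(255,0,0)),((0,.022,.062),(255,0,0)),((-t,-.022,.062),(255,255,0)),((-t,.022,.062),(255,255,0)),((.029,-.042,.018),(0,0,255)),((.029,.042,.018),(0,0,255)),((.029+t,-.042,.018),(255,0,255)),((.029+t,.042,.018),(255,0,255)),((.029+t,-.042,0),(255,0,255)),((.029+t,.042,0),(255,0,255)),((0,-.022,0),(0,255,0))]:
    u=((proj("scene",slotpt(*q))-[x0,y0]+.5)*k-.5); cv2.circle(z,tuple(map(int,u)),4,c,-1)
cv2.imwrite("pics/d1.png",z)
E
```

```text
(no output)
```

View pics/d1.png

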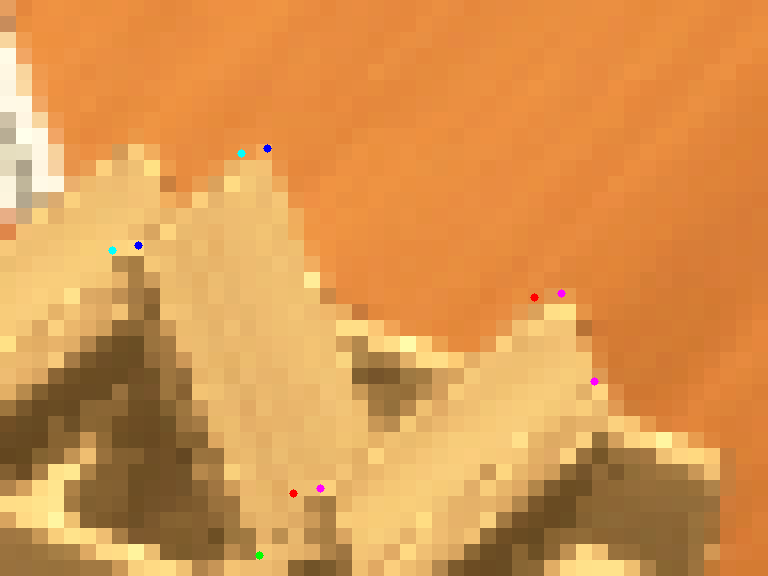

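Emit:
step_arm(deltas=[[-0.0006, 0, 0.001, 0, 0, 0, 1], [-0.0013, 0, 0.003, 0, 0, 0, 1], [-0.0013, 0, 0.006, 0, 0, 0, 1], [-0.0013, 0, 0.01, 0, 0, 0, 1], [-0.0013, 0, 0.013, 0, 0, 0, 1], [-0.0013, 0, 0.015, 0, 0, 0, 1], [-0.0013, 0, 0.016, 0, 0, 0, 1], [-0.0013, 0, 0.016, 0, 0, 0, 1], [-0.0013, 0, 0.016, 0, 0, 0, 1]])

```text
time: 20.7
tool_pos: [0.596, 0.2698, 0.1191]
tool_rot: [0.015, 0.964, -0.057, 0.26]
contact_force: [-0.3, 0.4, -0.6]
gripper_width: 0.692
```

```bash
cat > chk.py <<'E'
from h import *
import sys
show()
P=panel_now(TP2); S=slotP(0,0,0); D=np.linalg.inv(S)@P; print("slot dx",D[2,3].round(4),"dy",D[1,3].round(4),"h",D[0,3].round(4),"rot",D[:3,:3].round(4).tolist())
F=manip.state()['contact_force']; print("F in slot x,y,z",(S[:3,:3].T@F)[[2,1,0]].round(1))
s=manip.grab_frame("scene")
z=cv2.resize(s[105:180,290:375],None,fx=8,fy=8,interpolation=cv2.INTER_CUBIC)[:,:,::-1].copy()
for q in[(-.05,.03,.024),(.05,.03,.024),(.05,-.03,.024)]:
    u=((proj("scene",(P@np.r_[q,1])[:3])-[290,105]+.5)*8-.5); cv2.circle(z,tuple(map(int,u)),3,(0,255,0),-1)
cv2.imwrite(sys.argv[1],z)
E
python3 chk.py pics/e1.png
```

```text
t 20.7 p [0.596  0.2698 0.1191] z [ 0.499 -0.059 -0.865] x [ 0.859 -0.102  0.502] F [-0.3  0.4 -0.6] w 0.692
q [ 0.418  0.008  1.934 -0.377  0.772  2.322]
slot dx 0.0014 dy -0.0001 h 0.0188 rot [[1.0, -0.0003, 0.0009], [0.0003, 1.0, -0.0002], [-0.0009, 0.0002, 1.0]]
F in slot x,y,z [-0.6 -0.4 -0.3]
```

View pics/e1.png

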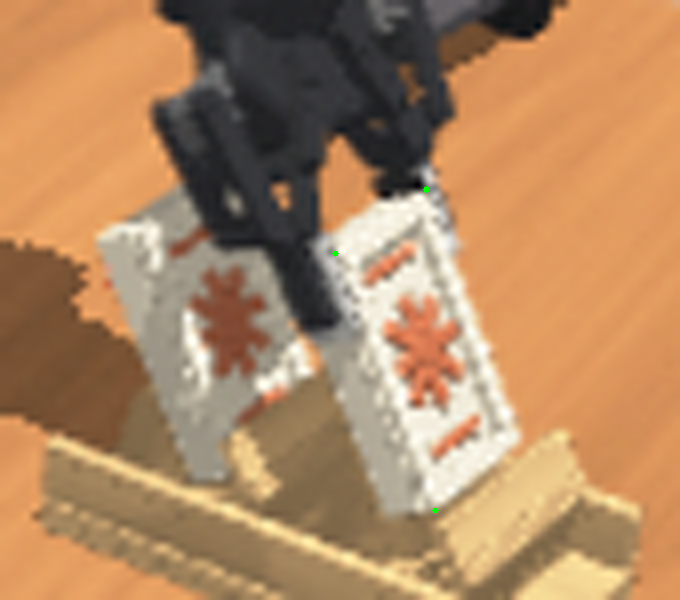

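Emit:
step_arm(deltas=[[0.0005, 0, 0.001, 0, 0, 0, 1], [0.0005, 0, 0.003, 0, 0, 0, 1], [0.0005, 0, 0.005, 0, 0, 0, 1], [0.0005, 0, 0.007, 0, 0, 0, 1], [0.0005, 0, 0.008, 0, 0, 0, 1], [0.0005, 0, 0.008, 0, 0, 0, 1]])

```text
time: 21.35
tool_pos: [0.6003, 0.2692, 0.112]
tool_rot: [0.015, 0.964, -0.057, 0.259]
contact_force: [-0.7, 0.3, -1.7]
gripper_width: 0.694
```

```bash
python3 chk.py pics/e2.png
```

```text
t 21.35 p [0.6003 0.2692 0.112 ] z [ 0.498 -0.059 -0.865] x [ 0.859 -0.102  0.502] F [-0.7  0.3 -1.7] w 0.694
q [ 0.414  0.026  1.929 -0.379  0.759  2.323]
slot dx 0.0016 dy 0.0 h 0.0105 rot [[1.0, 0.0, 0.0003], [-0.0, 1.0, -0.0002], [-0.0003, 0.0002, 1.0]]
F in slot x,y,z [-1.5 -0.2 -1.1]
```

View pics/e2.png

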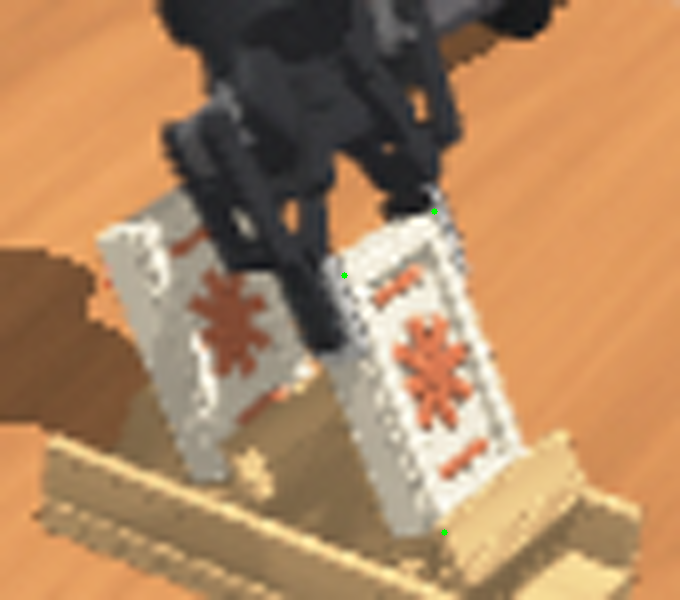

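Emit:
step_arm(deltas=[[0, 0, 0.001, 0, 0, 0, 1], [0, 0, 0.003, 0, 0, 0, 1], [0, 0, 0.005, 0, 0, 0, 1], [0, 0, 0.007, 0, 0, 0, 1], [0, 0, 0.007, 0, 0, 0, 1], [0, 0, 0.007, 0, 0, 0, 1]])

```text
time: 22.0
tool_pos: [0.6039, 0.2688, 0.1062]
tool_rot: [0.015, 0.964, -0.057, 0.26]
contact_force: [0.4, -0.8, -1.3]
gripper_width: 0.692
```

```bash
python3 chk.py pics/e3.png
```

```text
t 22.0 p [0.6039 0.2688 0.1062] z [ 0.499 -0.059 -0.865] x [ 0.859 -0.102  0.502] F [ 0.4 -0.8 -1.3] w 0.692
q [ 0.411  0.04   1.926 -0.382  0.748  2.325]
slot dx 0.0018 dy -0.0001 h 0.0037 rot [[1.0, -0.0002, 0.0005], [0.0002, 1.0, -0.0002], [-0.0005, 0.0002, 1.0]]
F in slot x,y,z [-0.2  0.7 -1.4]
```

Emit:
step_arm(deltas=[[0, 0, 0.0008, 0, 0, 0, 1], [0, 0, 0.0016, 0, 0, 0, 1], [0, 0, 0.0016, 0, 0, 0, 1]])

```text
time: 22.35
tool_pos: [0.6047, 0.2687, 0.1048]
tool_rot: [0.015, 0.964, -0.057, 0.26]
contact_force: [-0.3, -0.8, -1.1]
gripper_width: 0.694
```

Emit:
step_arm(deltas=[[0, 0, 0.0005, 0, 0, 0, 1], [0, 0, 0.001, 0, 0, 0, 1], [0, 0, 0.001, 0, 0, 0, 1]])

```text
time: 22.65
tool_pos: [0.6052, 0.2687, 0.104]
tool_rot: [0.015, 0.964, -0.057, 0.26]
contact_force: [0.3, -0.3, -0.5]
gripper_width: 0.693
```

```bash
python3 chk.py pics/e4.png
```

```text
t 22.65 p [0.6052 0.2687 0.104 ] z [ 0.499 -0.059 -0.865] x [ 0.859 -0.102  0.502] F [ 0.3 -0.3 -0.5] w 0.693
q [ 0.41   0.046  1.924 -0.383  0.744  2.326]
slot dx 0.0018 dy -0.0001 h 0.0011 rot [[1.0, -0.0002, 0.0006], [0.0002, 1.0, -0.0002], [-0.0006, 0.0002, 1.0]]
F in slot x,y,z [ 0.   0.2 -0.6]
```

Emit:
step_arm(deltas=[[0, 0, 0.0005, 0, 0, 0, 1], [0, 0, 0.0007, 0, 0, 0, 1], [0, 0, 0.0007, 0, 0, 0, 1]])

```text
time: 23.0
tool_pos: [0.6055, 0.2686, 0.1034]
tool_rot: [0.015, 0.964, -0.057, 0.26]
contact_force: [-0.8, -0.4, -1.6]
gripper_width: 0.692
```

Emit:
step_arm(deltas=[[0, 0, 0.0005, 0, 0, 0, 1], [0, 0, 0.0007, 0, 0, 0, 1], [0, 0, 0.0007, 0, 0, 0, 1]])

```text
time: 23.3
tool_pos: [0.6059, 0.2686, 0.1028]
tool_rot: [0.015, 0.964, -0.057, 0.26]
contact_force: [0.7, -0.2, -0.5]
gripper_width: 0.691
```

Emit:
step_arm(deltas=[[0, 0, 0.0005, 0, 0, 0, 1], [0, 0, 0.0007, 0, 0, 0, 1], [0, 0, 0.0007, 0, 0, 0, 1]])

```text
time: 23.6
tool_pos: [0.6062, 0.2686, 0.1027]
tool_rot: [0.015, 0.964, -0.057, 0.26]
contact_force: [-4.5, -0.8, 4.8]
gripper_width: 0.689
```

```bash
python3 chk.py pics/e5.png
```

```text
t 23.6 p [0.6062 0.2686 0.1027] z [ 0.499 -0.059 -0.865] x [ 0.859 -0.102  0.502] F [-4.5 -0.8  4.8] w 0.689
q [ 0.409  0.05   1.923 -0.384  0.742  2.326]
slot dx 0.0021 dy -0.0002 h -0.0005 rot [[1.0, -0.0, 0.0007], [0.0, 1.0, -0.0002], [-0.0007, 0.0002, 1.0]]
F in slot x,y,z [-1.4  1.4  6.3]
```

View pics/e5.png

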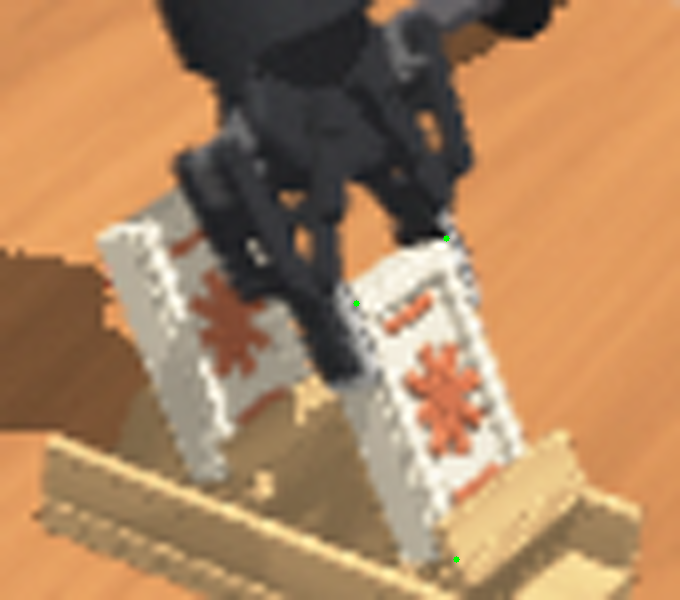

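Emit:
step_arm(deltas=[[0, 0, -0.0005, 0, 0, 0, 1], [-0.0006, 0, -0.0005, 0, 0, 0, 1], [-0.0012, 0, -0.0005, 0, 0, 0, 1], [-0.0012, 0, -0.0005, 0, 0, 0, 1]])

```text
time: 24.05
tool_pos: [0.6051, 0.2688, 0.1022]
tool_rot: [0.015, 0.964, -0.057, 0.26]
contact_force: [0.8, -0.7, -0.7]
gripper_width: 0.691
```

```bash
python3 chk.py pics/e6.png
```

```text
t 24.05 p [0.6051 0.2688 0.1022] z [ 0.499 -0.059 -0.864] x [ 0.858 -0.102  0.503] F [ 0.8 -0.7 -0.7] w 0.691
q [ 0.41   0.048  1.925 -0.385  0.74   2.328]
slot dx 0.0009 dy -0.0003 h -0.0004 rot [[1.0, -0.0007, 0.0013], [0.0007, 1.0, -0.0001], [-0.0013, 0.0001, 1.0]]
F in slot x,y,z [ 0.4  0.6 -1. ]
```

Emit:
step_arm(deltas=[[-0.0005, 0, 0, 0, 0, 0, 1], [-0.0007, 0, 0, 0, 0, 0, 1], [-0.0007, 0, 0, 0, 0, 0, 1]])

```text
time: 24.4
tool_pos: [0.6047, 0.2689, 0.102]
tool_rot: [0.015, 0.964, -0.057, 0.26]
contact_force: [1.3, 0.7, -1.9]
gripper_width: 0.691
```

```bash
python3 chk.py pics/e7.png
```

```text
t 24.4 p [0.6047 0.2689 0.102 ] z [ 0.5   -0.059 -0.864] x [ 0.858 -0.102  0.503] F [ 1.3  0.7 -1.9] w 0.691
q [ 0.41   0.048  1.926 -0.385  0.739  2.329]
slot dx 0.0004 dy -0.0002 h -0.0004 rot [[1.0, -0.0006, 0.0015], [0.0006, 1.0, -0.0003], [-0.0015, 0.0003, 1.0]]
F in slot x,y,z [ 0.1 -0.8 -2.2]
```

Emit:
step_arm(deltas=[[-0.0005, 0, 0, 0, 0, 0, 1], [-0.0007, 0, 0, 0, -0.001, 0, 1], [-0.0007, 0, 0, 0, -0.001, 0, 1]])

```text
time: 24.75
tool_pos: [0.6045, 0.2689, 0.1021]
tool_rot: [0.015, 0.964, -0.057, 0.26]
contact_force: [3.6, -1.0, -1.4]
gripper_width: 0.696
```

```bash
python3 chk.py pics/e8.png
```

```text
t 24.75 p [0.6045 0.2689 0.1021] z [ 0.5   -0.059 -0.864] x [ 0.858 -0.102  0.503] F [ 3.6 -1.  -1.4] w 0.696
q [ 0.41   0.047  1.927 -0.385  0.74   2.329]
slot dx 0.0003 dy -0.0002 h -0.0003 rot [[1.0, -0.0007, 0.0015], [0.0007, 1.0, -0.0003], [-0.0015, 0.0003, 1.0]]
F in slot x,y,z [ 2.5  0.6 -3.1]
```

Emit:
step_arm(deltas=[[-0.0005, 0, 0, 0, 0, 0, 1], [-0.0007, 0, 0, 0, 0, 0, 1], [-0.0007, 0, 0, 0, 0, 0, 1]])

```text
time: 25.1
tool_pos: [0.6044, 0.2689, 0.1021]
tool_rot: [0.015, 0.964, -0.057, 0.261]
contact_force: [6.5, -1.3, -1.1]
gripper_width: 0.692
```

```bash
python3 chk.py pics/e9.png
```

```text
t 25.1 p [0.6044 0.2689 0.1021] z [ 0.501 -0.059 -0.864] x [ 0.858 -0.102  0.504] F [ 6.5 -1.3 -1.1] w 0.692
q [ 0.411  0.046  1.928 -0.386  0.739  2.33 ]
slot dx 0.0003 dy -0.0002 h -0.0001 rot [[1.0, -0.0009, 0.0027], [0.0009, 1.0, -0.0004], [-0.0027, 0.0004, 1.0]]
F in slot x,y,z [ 5.2  0.5 -4.2]
```

Emit:
step_arm(deltas=[[0.0004, 0, 0.0003, 0, 0, 0, 1], [0.0006, 0, 0.0005, 0, -0.001, 0, 1], [0.0006, 0, 0.0005, 0, -0.001, 0, 1], [0.0006, 0, 0.0005, 0, -0.001, 0, 1]])

```text
time: 25.55
tool_pos: [0.6046, 0.269, 0.102]
tool_rot: [0.015, 0.964, -0.057, 0.26]
contact_force: [2.9, -1.5, 4.5]
gripper_width: 0.691
```

```bash
python3 chk.py pics/e10.png
```

```text
t 25.55 p [0.6046 0.269  0.102 ] z [ 0.499 -0.059 -0.865] x [ 0.859 -0.102  0.502] F [ 2.9 -1.5  4.5] w 0.691
q [ 0.41   0.048  1.926 -0.384  0.74   2.328]
slot dx 0.0003 dy -0.0003 h -0.0003 rot [[1.0, -0.0007, 0.0005], [0.0007, 1.0, -0.0004], [-0.0005, 0.0004, 1.0]]
F in slot x,y,z [4.9 1.2 2.3]
```

View pics/e10.png

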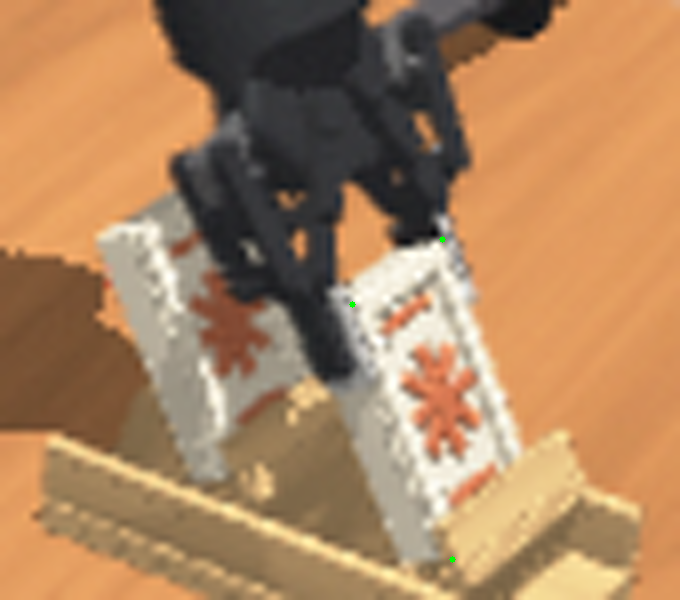

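Seated on both the ledge and the backrest with light force (5 N and 2 N). Opening slowly.

Emit:
step_arm(deltas=[[0, 0, 0, 0, 0, 0, 0.35], [0, 0, 0, 0, 0, 0, 0.3], [0, 0, 0, 0, 0, 0, 0.2], [0, 0, 0, 0, 0, 0, 0], [0, 0, 0, 0, 0, 0, -0.5], [0, 0, 0, 0, 0, 0, -1], [0, 0, 0, 0, 0, 0, -1], [0, 0, 0, 0, 0, 0, -1]])

```text
time: 26.4
tool_pos: [0.603, 0.2688, 0.0996]
tool_rot: [0.016, 0.964, -0.057, 0.258]
contact_force: [-0.4, -0.2, 0.1]
gripper_width: 1.001
```

```bash
python3 chk.py pics/e11.png
```

```text
t 26.4 p [0.603  0.2688 0.0996] z [ 0.495 -0.059 -0.867] x [ 0.861 -0.102  0.499] F [-0.4 -0.2  0.1] w 1.001
q [ 0.411  0.049  1.928 -0.383  0.741  2.329]
slot dx -0.0023 dy 0.0001 h -0.0015 rot [[1.0, 0.0004, -0.0034], [-0.0004, 1.0, -0.0004], [0.0034, 0.0004, 1.0]]
F in slot x,y,z [-0.3  0.2  0.3]
```

View pics/e11.png

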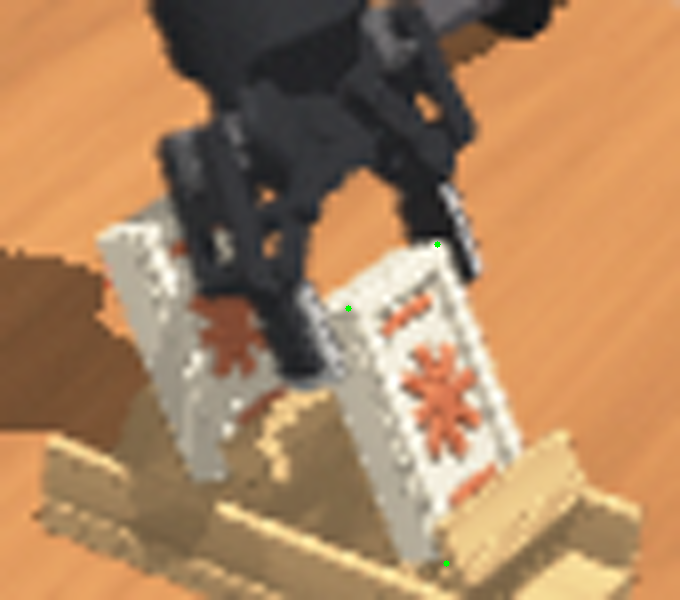

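Emit:
step_arm(deltas=[[0.001, 0, -0.003, 0, 0.003, 0, -1], [0.001, 0, -0.01, 0, 0.003, 0, -1], [0.001, 0, -0.02, 0, 0.003, 0, -1], [0.001, 0, -0.035, 0, 0.003, 0, -1], [0.001, 0, -0.055, 0, 0.003, 0, -1], [0.001, 0, -0.08, 0, 0.003, 0, -1], [0.001, 0, -0.105, 0, 0.003, 0, -1], [0.001, 0, -0.13, 0, 0.003, 0, -1], [0.001, 0, -0.15, 0, 0.003, 0, -1], [0.001, 0, -0.16, 0, 0.003, 0, -1], [0.001, 0, -0.16, 0, 0.003, 0, -1], [0.001, 0, -0.16, 0, 0.003, 0, -1]])

```text
time: 27.65
tool_pos: [0.525, 0.2781, 0.2395]
tool_rot: [0.015, 0.964, -0.057, 0.26]
contact_force: [-0.2, 0.5, -0.0]
gripper_width: 1.003
```

```bash
python3 - <<'E'
from h import *
show()
s=manip.grab_frame("scene");t=manip.grab_frame("top")
z=cv2.resize(s[105:180,290:375],None,fx=8,fy=8,interpolation=cv2.INTER_CUBIC)[:,:,::-1].copy()
P=slotP(0,0,0)
for q in[(-.05,.03,.024),(.05,.03,.024),(.05,-.03,.024),(.05,-.03,0),(.05,.03,0)]:
    u=((proj("scene",(P@np.r_[q,1])[:3])-[290,105]+.5)*8-.5); cv2.circle(z,tuple(map(int,u)),3,(0,255,0),-1)
cv2.imwrite("pics/f1.png",z); cv2.imwrite("pics/f2.png",s[:,:,::-1])
E
```

```text
t 27.65 p [0.525  0.2781 0.2395] z [ 0.499 -0.059 -0.864] x [ 0.858 -0.102  0.503] F [-0.2  0.5 -0. ] w 1.003
q [ 0.494 -0.259  1.963 -0.346  1.021  2.303]
```

View pics/f1.png

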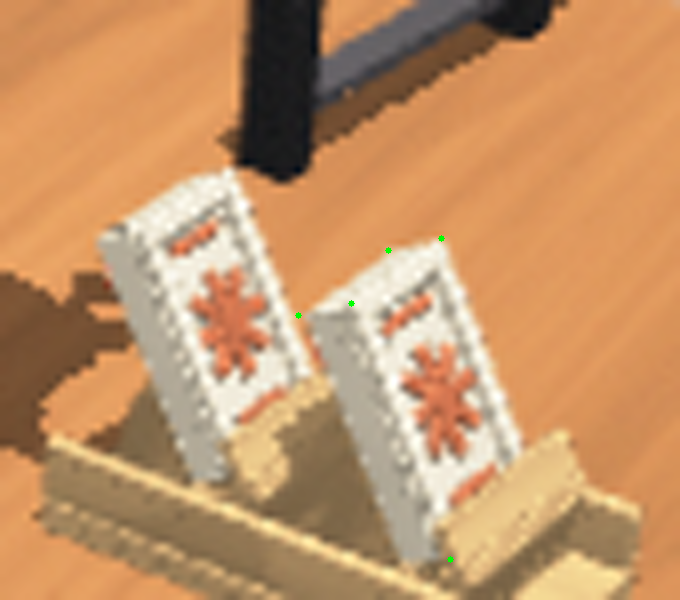

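View pics/f2.png

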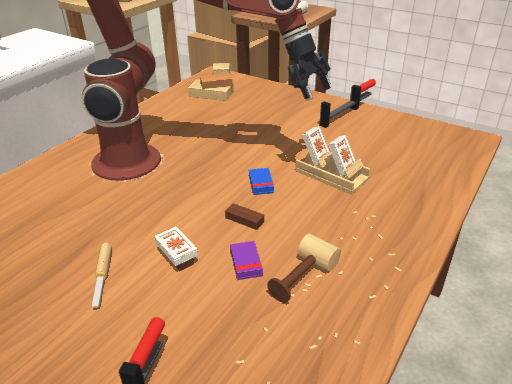

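```bash
python3 - <<'E'
from h import *
s=manip.grab_frame("scene");t=manip.grab_frame("top")
for off,nm in((-.045,"racked"),(.045,"new")):
    P=slotP(0,0,0,off=off); 
    print(nm,{q:((proj("scene",(P@np.r_[q,1])[:3])-[290,115]+.5)*10-.5).round(0).tolist() for q in[(.05,-.03,0),(.05,.03,0),(-.05,.03,0),(.05,-.03,.024),(.05,.03,.024),(-.05,.03,.024)]})
z=cv2.resize(s[115:175,290:365],None,fx=10,fy=10,interpolation=cv2.INTER_CUBIC)[:,:,::-1]
cv2.imwrite("pics/g1.png",z)
cv2.imwrite("pics/g2.png",cv2.resize(t[130:205,140:210],None,fx=8,fy=8,interpolation=cv2.INTER_CUBIC)[:,:,::-1])
print(manip.state()['time'])
E
```

```text
racked {(0.05, -0.03, 0): [230.0, 123.0], (0.05, 0.03, 0): [115.0, 198.0], (-0.05, 0.03, 0): [239.0, 505.0], (0.05, -0.03, 0.024): [290.0, 107.0], (0.05, 0.03, 0.024): [175.0, 183.0], (-0.05, 0.03, 0.024): [300.0, 494.0]}
new {(0.05, -0.03, 0): [486.0, 213.0], (0.05, 0.03, 0): [374.0, 294.0], (-0.05, 0.03, 0): [497.0, 609.0], (0.05, -0.03, 0.024): [552.0, 199.0], (0.05, 0.03, 0.024): [440.0, 280.0], (-0.05, 0.03, 0.024): [564.0, 599.0]}
27.85
```

View pics/g1.png

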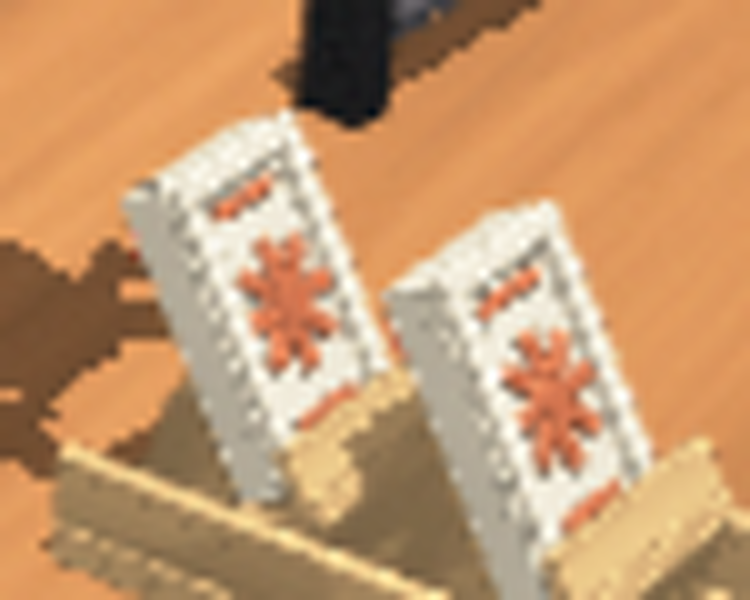

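View pics/g2.png

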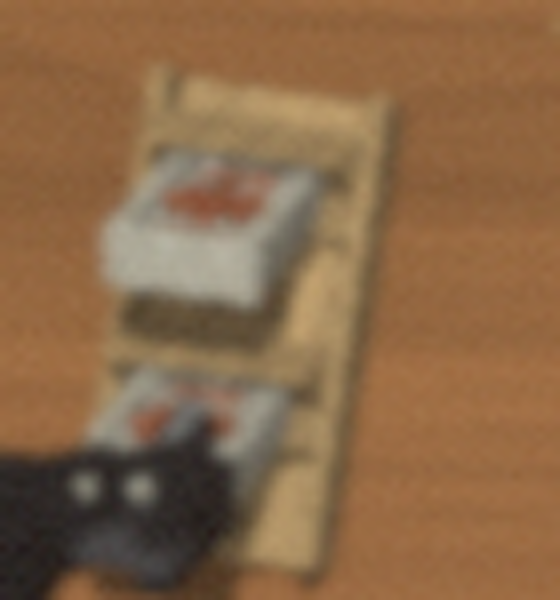

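```bash
python3 - <<'E'
from plant import manip
print(manip.job_done())
E
```

```text
the job is handed in; nothing more can be done
None
```

The face-down panel now stands in the free slot of the rack: foot on the ledge, striped head up, back against the backrest and carved face outward. I handed the job in at about 28 s of the 67 s allowed.

**What I did:** I gripped the panel across its width, lifted and turned it a quarter turn, and stood it on its foot on the table. I then took it again from above, tilted it the last 30° and lowered it behind the lip. It touched the ledge and then the backrest at about 5–6 N each before I let go and drew back.

**Last checks:**
- **Fit:** In the scene picture the head corners I compared sit off their predicted places by about the same small amount (up to 1 pixel) for both the new panel and the racked one. That suggests it leans flush in the same way.
- **Lean angle:** A quicker comparison first made the new panel look about 1.4° more upright than the racked one. The corner check explained this as perspective, so I made no correction.
- **Rack position:** The top camera put the rack about 1–2 mm from where the scene camera did, so I allowed for that when inserting the panel.
- **Other items:** The racked panel's head corner had not moved from the first picture. By eye, the other panel, the tools and the blocks were also where they started.
- **Robot:** The gripper was fully open and well clear, with no outside force on it.

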